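Load the capping station and tighten the vessel caps to the first click

TASK

Open the clear guard of the capping station by its red bar, stand every vessel upright and fully down in a nest of its own, and screw each cap clockwise by its orange wing until its slip clutch has clicked once: stop at the first click, never a second. When all are loaded and tightened, shut the guard fully, and leave the other things on the bench where they are.

Things in the scene. Friction and masses are not known exactly. Their poses are not given: they have to be found in the camera images.
- station: capping station, fixed to the bench: grey base plate 200 x 295 x 8 mm with three square black nests in a row along its y axis, low grey side cheeks (53 mm high, 287 mm apart) and two rear posts 128 mm high that carry the guard. Origin: centre of its underside; its x axis points from the front (guard handle) to the rear (hinge), z up
- guard (a joint): flip-up clear guard over the nests, hinged at the rear posts about the station's y axis; rad, 0 = shut (lies level over the nests), 1.9 = fully open (leaning back); upright at 1.57. Stiff hinge: it stays wherever it is left; takes about 3 N at the handle
- guard_hinge (a point): middle of the guard's hinge line, 120 mm above the bench, 85 mm behind the station's origin (+x of the station)
- guard_bar (a point): middle of the guard's red handle bar: round, 10 mm thick, 110 mm long, parallel to the station's y axis, 35 mm in front of the guard's front edge with free space all round it, 205 mm from the hinge line. Guard shut: 120 mm above the bench. It can be pinched from above at every guard angle, and turns between the fingers as the guard swings
- nest_1 (a point): centre of the floor of nest 1 (nest 1 at the station's +y end, then 85 mm apart), 13 mm above the bench. Square pocket 57 x 57 mm, sides parallel to the station's axes, walls 5 mm thick with the rim 15 mm above the floor; stops a vessel from turning
- nest_2 (a point): centre of the floor of nest 2 (nest 1 at the station's +y end, then 85 mm apart), 13 mm above the bench. Square pocket 57 x 57 mm, sides parallel to the station's axes, walls 5 mm thick with the rim 15 mm above the floor; stops a vessel from turning
- nest_3 (a point): centre of the floor of nest 3 (nest 1 at the station's +y end, then 85 mm apart), 13 mm above the bench. Square pocket 57 x 57 mm, sides parallel to the station's axes, walls 5 mm thick with the rim 15 mm above the floor; stops a vessel from turning
- vessel_1: pressure vessel 1 (may be absent): square white body 52 x 52 x 40 mm with blue panels, black cap ring 50 mm across (from 46 to 58.5 mm above the vessel's underside), on it an upright orange wing; 89 mm tall in all, about 0.33 kg. Origin: centre of its underside, z up, x and y square to its sides (any of four quarter turns fits a nest)
- wing_1 (a point): middle of the top of the orange wing of vessel 1, 89 mm above the vessel's underside and on its axis. The wing is a flat upright bar 36 mm long (along this x axis), 16 mm thick (along y), 30 mm tall, standing just above the ring; a white stripe marks its +x end. The vessel may be lifted and the cap turned by it
- cap_1 (a joint): how far the captive black cap ring of vessel 1 is screwed on, rad, clockwise from above positive (it does not rise or sink); starts at 0.5 to 0.9, its seat is a hard stop at 1.4. Friction 0.03 Nm
- clutch_1 (a joint): slip clutch between ring and wing of vessel 1: how far the wing has slipped clockwise past the ring, rad. 0 (white stripe of the wing at the ring's white dot) until the cap is seated; past about 0.17 Nm it slips and snaps over at 0.35 into the first notch at 0.7 (stripe at the green dot) = first click; it snaps over at 1.05 into a second notch at 1.4 (red dot) = second click, overtightened. Turned the other way the wing slips back to 0 and then unscrews the ring
- vessel_2: pressure vessel 2 (may be absent): square white body 52 x 52 x 40 mm with blue panels, black cap ring 50 mm across (from 46 to 58.5 mm above the vessel's underside), on it an upright orange wing; 89 mm tall in all, about 0.33 kg. Origin: centre of its underside, z up, x and y square to its sides (any of four quarter turns fits a nest)
- wing_2 (a point): middle of the top of the orange wing of vessel 2, 89 mm above the vessel's underside and on its axis. The wing is a flat upright bar 36 mm long (along this x axis), 16 mm thick (along y), 30 mm tall, standing just above the ring; a white stripe marks its +x end. The vessel may be lifted and the cap turned by it
- cap_2 (a joint): how far the captive black cap ring of vessel 2 is screwed on, rad, clockwise from above positive (it does not rise or sink); starts at 0.5 to 0.9, its seat is a hard stop at 1.4. Friction 0.03 Nm
- clutch_2 (a joint): slip clutch between ring and wing of vessel 2: how far the wing has slipped clockwise past the ring, rad. 0 (white stripe of the wing at the ring's white dot) until the cap is seated; past about 0.17 Nm it slips and snaps over at 0.35 into the first notch at 0.7 (stripe at the green dot) = first click; it snaps over at 1.05 into a second notch at 1.4 (red dot) = second click, overtightened. Turned the other way the wing slips back to 0 and then unscrews the ring
- vessel_3: pressure vessel 3 (may be absent): square white body 52 x 52 x 40 mm with blue panels, black cap ring 50 mm across (from 46 to 58.5 mm above the vessel's underside), on it an upright orange wing; 89 mm tall in all, about 0.33 kg. Origin: centre of its underside, z up, x and y square to its sides (any of four quarter turns fits a nest)
- wing_3 (a point): middle of the top of the orange wing of vessel 3, 89 mm above the vessel's underside and on its axis. The wing is a flat upright bar 36 mm long (along this x axis), 16 mm thick (along y), 30 mm tall, standing just above the ring; a white stripe marks its +x end. The vessel may be lifted and the cap turned by it
- cap_3 (a joint): how far the captive black cap ring of vessel 3 is screwed on, rad, clockwise from above positive (it does not rise or sink); starts at 0.5 to 0.9, its seat is a hard stop at 1.4. Friction 0.03 Nm
- clutch_3 (a joint): slip clutch between ring and wing of vessel 3: how far the wing has slipped clockwise past the ring, rad. 0 (white stripe of the wing at the ring's white dot) until the cap is seated; past about 0.17 Nm it slips and snaps over at 0.35 into the first notch at 0.7 (stripe at the green dot) = first click; it snaps over at 1.05 into a second notch at 1.4 (red dot) = second click, overtightened. Turned the other way the wing slips back to 0 and then unscrews the ring
- tube_1: bystander: 15 ml tube lying on the bench, 20 x 120 mm; origin at the centre of its underside
- pin_tin: bystander: round white tin, 52 mm across, 23 mm high; origin at the centre of its underside
- note_pad: bystander: yellow note pad, 76 x 76 x 16 mm; origin at the centre of its underside
- petri_a: bystander: clear petri dish, 60 mm across, 15 mm high; origin at the centre of its underside
Not all that is in view belongs to the job. What is shaped like the vessel_2 but purple is not meant.

How it is judged:
By the outcome, as a careful person would: the job done as asked, in the order asked, and still so for the second after the job is handed in, with the robot touching nothing.
Of vessel_1, vessel_2, vessel_3 only 2 to 3 are there at a start; the rules pass over those that are not, and their reading is None.
At some moment in a run one of vessel_1, vessel_2, vessel_3 may be knocked a few centimetres aside while the robot is not near it.
Once in a run the grip may slacken for a moment while it holds something.
It also fails if it takes over 210 s, if anything falls off the work surface, if the arm or the gripper's body presses on something with over 40 N, if the wrist force passes 120 N, or if a joint passes its speed limit or range.

ROBOT

A 6-joint arm with a two-finger parallel gripper is mounted at the origin on a cart in front of the work surface, level with it; the furniture and walls round the work are solid. World frame = base frame: x ahead of the robot, y to its left, z up, the work surface at z = 0. Lengths are in m, angles in rad, forces in N, time in s.
With the tool pointing down it reaches from about 0.3 to 0.85 m from the base axis. Payload 5.4 kg.
Tool frame: the origin (TCP) lies midway between the tips of the shut fingers; the grasp point (between the pads) lies 19 mm behind it; z points along the fingers, y is the line along which they close (so a half turn about z gives the same grasp; the last joint's range is limited). The gripper opens to 85 mm and grips with 20 to 120 N. Pads are 22 mm wide; open, the fingers measure 114 mm over their backs; the gripper's body (76 mm by 85 mm) begins 54 mm behind the grasp point. The pads swing forward as they close: fully open they stand 13 mm farther back than shut.
Start: joints at [-1.372, 0.158, 1.597, -0, 1.386, -0.21], TCP at [0.229, -0.528, 0.231] pointing down, gripper open.
Joint ranges: [-2.91, 2.91], [-0.94, 2.29], [0.18, 2.7], [-1.29, 4.43], [0.17, 2.64], [-3, 3]. Speed limits (rad/s): [2.57, 2.57, 3.14, 3.14, 3.14, 3.14].

INTERFACE

Orientations are given as [roll, pitch, yaw] about the fixed x, y, z axes, in that order (R = Rz(yaw) Ry(pitch) Rx(roll)).
In Python, from workcell import manip gives the robot as it stands. The module is installed in compiled form; this text tells all that it offers.
- The arm moves only by the tool servo_tool, never from a script. Its argument "motion" is text: rows parted by semicolons, each of 5 numbers parted by spaces: the shift along the tool's x, y, z in m, then the turn about the tool's z in rad, then the closure, from 0 (fully open) to 1 (shut). In form: tx ty tz twist jaw; .... A call has 1 to 5 rows; each row shifts and turns the commanded pose from where the row before left it, along the tool's axes as they then stand; what a row does not reach is not made up. A row lasts 1/8 s, in which the tool goes at most 62.5 mm and 10.7 degrees, less where a joint would pass 70% of its speed; a pose out of reach is approached as far as the arm can. A call with a gripper value outside its range is refused whole. The fingers move at their own pace and stop on an object; "force" is the grip in N (left out, the last holds). Time passes only in rows, so rows that do not move let the fingers close. It gives the time, the measured TCP pose, the force, the opening and the grip force at its end, in the units of the state.
- manip.state(): the state, without advancing time (a new reading comes with each control period).
- manip.read_camera(name): name is "scene" or "top" or "wrist"; returns a dict with "frame" (420x560x3 uint8, red, green, blue), "depth" (420x560 float32, m along the optical axis (not along the pixel's ray), 0 where there is no reading), "K" (3x3 intrinsics, pixels), "D" ([k1, k2, p1, p2, k3] as OpenCV has them; the pictures are not rectified), "position" and "attitude" of the camera in the world. Camera axes: x right, y down, z forward; pixel columns grow to the right and rows downward; lengths in m; the calibration is good to about 2 mm. A picture is of the moment at which its call begins.
- manip.hand_in(): hands the job in; it is judged then, once.
The state is a dict: "time": time; "joint_pos": joint angles; "qd": joint speeds; "effort": joint torques, N m; "eef_pos": TCP position; "tcp_rot": TCP orientation; "force": force on the tool from outside, world axes, zero at the start; "torque": the same for the moment, N m; "grip_width": opening from 0.0 (shut) to 1.0 (fully open); "grasp_force": force on a finger pad.
Only numpy, scipy, OpenCV 4.12 (cv2) and the standard library are available. Lean on these libraries where they do the work, as an engineer would, in place of code of your own. Each camera call takes 0.05 s, during which the arm holds its last target. There are 200 camera calls.

## Working session

There is one attempt and no reset: what is moved stays moved. The work goes in short steps, Python scripts to look and compute and a tool call to move; the robot and the scene stay as the last step left them, time stands still between calls to the robot, and variables do not carry over. Pictures are saved under pics/ and viewed, at most 17 in all, crops included, and the job is handed in when it is done.

Besides the shell and the picture viewer there is one more tool, called after ">>>" as a command line: name --argument value ..., lists and objects as JSON in quotes. servo_tool: Moves the arm, as the interface text tells. Its arguments: {"type":"object","properties":{"motion":{"type":"string"},"force":{"type":"number"}},"required":["motion"]}

```bash
mkdir -p pics; ls; cat > h.py <<'E'
import numpy as np,cv2
from workcell import manip
from scipy.spatial.transform import Rotation as R
def cam(n):
    c=manip.read_camera(n); return c
def rot(c):
    a=np.array(c["attitude"],float)
    if a.shape==(3,3): return a
    return R.from_euler('xyz',a).as_matrix() if a.size==3 else R.from_quat(a).as_matrix()
def ray(c,uv):
    p=cv2.undistortPoints(np.array(uv,float).reshape(-1,1,2),np.array(c["K"]),np.array(c["D"])).reshape(-1,2)
    d=np.c_[p,np.ones(len(p))]@rot(c).T
    return np.array(c["position"]),d
def onz(c,uv,z):
    o,d=ray(c,uv); return o+d*((z-o[2])/d[:,2])[:,None]
def dep(c,uv):
    o,d=ray(c,uv); z=np.array([c["depth"][int(round(v)),int(round(u))] for u,v in np.array(uv).reshape(-1,2)])
    return o+d*z[:,None]
def cloud(c):
    h,w=c["depth"].shape; vv,uu=np.mgrid[:h,:w]
    return dep(c,np.c_[uu.ravel(),vv.ravel()]).reshape(h,w,3)
def save(c,n): cv2.imwrite("pics/"+n+".png",c["frame"][:,:,::-1])
E
python3 - <<'E'
from h import *
print(manip.state())
fs=[]
for n in("scene","top","wrist"):
    c=cam(n); save(c,n+"0"); print(n,c["position"],c["attitude"],c["K"],c["D"]); np.save(n+"0.npy",c,allow_pickle=True)
E
```

```text
pics
{'time': 0.0, 'joint_pos': array([-1.37207072e+00,  1.59037159e-01,  1.59825345e+00,  6.10457919e-06,
        1.38619112e+00, -2.10096589e-01]), 'qd': array([-0.00059783,  0.00087388,  0.00051943, -0.00031457, -0.00098132,
        0.00166312]), 'effort': array([ 4.09012073e-04, -3.95999193e+01, -3.31428516e+01, -1.89924840e-04,
        8.23536131e-03, -3.69902082e-06]), 'eef_pos': array([ 0.22844116, -0.52701487,  0.23031295]), 'tcp_rot': array([-3.13974637e+00, -3.99841184e-04,  4.08820698e-01]), 'force': array([-0.21144963, -0.26345469, -0.88532647]), 'torque': array([-0.0289943 , -0.00269625, -0.01662443]), 'grasp_force': 0.0, 'grip_width': 1.0004523792916433}
scene [-0.66072223 -0.54510437  0.64538134] [-1.96816359 -0.01629141 -1.0961075 ] [[415.03515684   0.         281.5006966 ]
 [  0.         415.03515684 211.60087034]
 [  0.           0.           1.        ]] [-0.12727532  0.          0.          0.          0.        ]
top [0.31064998 0.03086791 1.54378985] [-3.00482034 -0.00505882 -1.59589367] [[462.81480436   0.         280.54182387]
 [  0.         462.81480436 209.32181046]
 [  0.           0.           1.        ]] [-0.02028329  0.          0.          0.          0.        ]
wrist [ 0.30667116 -0.49355412  0.37343711] [ 2.80945153e+00  6.09165275e-04 -1.16221371e+00] [[350.99317444   0.         275.11792668]
 [  0.         350.99317444 203.70166168]
 [  0.           0.           1.        ]] [-0.05985945  0.          0.          0.          0.        ]
```

View pics/top0.png

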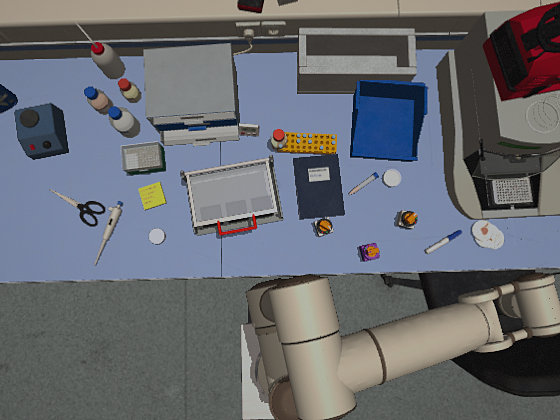

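View pics/scene0.png

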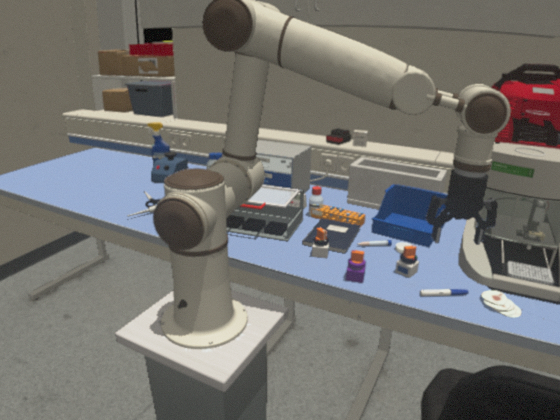

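The top view shows:
- The station is at about (232,197), with its red bar at (238,227).
- There are two white vessels with orange wings, at (324,227) and (408,218).

Things that could be taken for a vessel:
- (370,252) is the purple decoy.
- (279,139) is a bottle with a red cap.
- (310,142) is the orange rack.

I choose the two white-bodied ones. The scene view agrees: they stand upright at (320,245) and (408,262), with the purple one at (356,265).

```bash
cat >> h.py <<'E'
def blobs(mask,amin=8):
    n,l,s,ce=cv2.connectedComponentsWithStats(mask.astype(np.uint8))
    return [(ce[i],s[i],l==i) for i in range(1,n) if s[i,4]>=amin]
def orange(f):
    h=cv2.cvtColor(f,cv2.COLOR_RGB2HSV); return (h[...,0]>=5)&(h[...,0]<=17)&(h[...,1]>150)&(h[...,2]>110)
def red(f):
    h=cv2.cvtColor(f,cv2.COLOR_RGB2HSV); return ((h[...,0]<=4)|(h[...,0]>=175))&(h[...,1]>150)&(h[...,2]>80)
E
python3 - <<'E'
from h import *
cs={n:np.load(n+"0.npy",allow_pickle=True).item() for n in("top","scene")}
for n,c in cs.items():
    X=cloud(c)
    for nm,m in(("orange",orange(c["frame"])),("red",red(c["frame"]))):
        for ce,s,l in blobs(m,12):
            P=X[l&(c["depth"]>0)]
            if len(P) and -0.1<P[:,0].mean()<1 and abs(P[:,1].mean())<.9: print(n,nm,ce.round(1),s[:5],P.mean(0).round(3),np.percentile(P[:,2],95).round(3),P.min(0).round(3),P.max(0).round(3))
# two-view triangulate wing tops is done after; crop
c=cs["top"]["frame"]
a=cv2.resize(c[140:260,175:285],None,fx=3.6,fy=3.6,interpolation=cv2.INTER_CUBIC)
b=cv2.resize(c[195:275,300:430],None,fx=3,fy=3,interpolation=cv2.INTER_CUBIC)
o=np.zeros((max(a.shape[0],b.shape[0]),a.shape[1]+b.shape[1],3),np.uint8);o[:a.shape[0],:a.shape[1]]=a;o[:b.shape[0],a.shape[1]:]=b
cv2.imwrite("pics/crop1.png",o[:,:,::-1]);print(o.shape)
E
```

```text
top orange [411.8 218.1] [407 213  10  11  38] [ 0.473 -0.399  0.084] 0.093 [ 0.459 -0.412  0.058] [ 0.489 -0.381  0.094]
top orange [322.9 223.2] [320 221   7   7  18] [ 0.463 -0.115  0.086] 0.094 [ 0.451 -0.128  0.056] [ 0.473 -0.105  0.094]
top orange [322.8 228.7] [320 226   7   5  12] [ 0.448 -0.116  0.059] 0.063 [ 0.444 -0.126  0.055] [ 0.458 -0.108  0.065]
top orange [372.4 253.3] [368 252   9   4  14] [ 0.365 -0.268  0.083] 0.093 [ 0.36  -0.28   0.061] [ 0.368 -0.253  0.095]
top red [532.   16.8] [510   2  50  31 505] [ 0.89  -0.579  0.543] 0.554 [ 0.846 -0.658  0.517] [ 0.935 -0.536  0.583]
top red [549.4  19.9] [545  17   9   6  17] [ 0.872 -0.609  0.559] 0.565 [ 0.859 -0.621  0.553] [ 0.879 -0.589  0.577]
top red [556.  39.] [551  35   9   8  44] [ 0.824 -0.618  0.561] 0.584 [ 0.811 -0.628  0.554] [ 0.833 -0.595  0.588]
top red [535.6  51.8] [530  49  13   8  60] [ 0.799 -0.574  0.549] 0.552 [ 0.785 -0.588  0.543] [ 0.807 -0.563  0.569]
top red [545.5  66.4] [528  52  32  30 658] [ 0.769 -0.602  0.536] 0.554 [ 0.749 -0.642  0.492] [ 0.797 -0.566  0.565]
top red [123.   83.
[... 1421 characters left out ...]
254   7   4  21] [ 0.465 -0.405  0.062] 0.066 [ 0.456 -0.413  0.059] [ 0.474 -0.397  0.07 ]
scene orange [356.2 261.1] [353 260   8   3  17] [ 0.363 -0.271  0.06 ] 0.064 [ 0.358 -0.281  0.057] [ 0.37  -0.261  0.065]
scene red [530.2 104.3] [ 496   79   64   63 1965] [ 0.768 -0.663  0.5  ] 0.559 [ 0.74  -0.761  0.378] [ 1.265 -0.567  0.581]
scene red [533.5 142.9] [518 141  30   5  64] [ 0.768 -0.695  0.385] 0.386 [ 0.67  -0.736  0.381] [ 0.796 -0.648  0.4  ]
scene red [316.3 188.3] [313 187   7   3  15] [0.739 0.014 0.115] 0.117 [0.728 0.004 0.113] [0.75  0.027 0.118]
scene red [253.7 206. ] [242 204  23   5  57] [0.449 0.121 0.123] 0.126 [0.437 0.093 0.118] [0.482 0.16  0.127]
(432, 786, 3)
```

View pics/crop1.png

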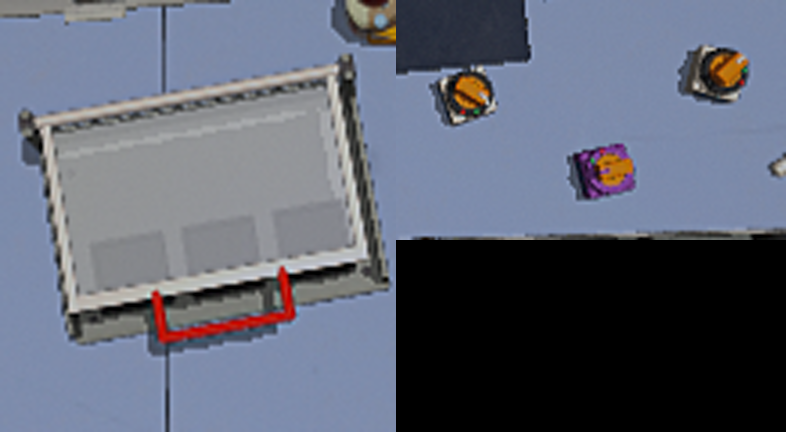

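The crop shows the red bar from (160,338) to (293,315), the guard shut, and the right-hand things: white-bodied vessels at (468,90) and (725,70) and the purple decoy at (607,170).

```bash
python3 - <<'E'
from h import *
c=np.load("top0.npy",allow_pickle=True).item()
m=red(c["frame"]); l=[b for b in blobs(m,100) if abs(b[0][0]-236.8)<2][0][2]
vs,us=np.nonzero(l)
P=onz(c,np.c_[us,vs].astype(float),0.12)
# handle bar: pixels within front band
for it in range(4):
    if it==0: yaw=np.deg2rad(9)
    ex=np.array([np.cos(yaw),np.sin(yaw)]); ey=np.array([-ex[1],ex[0]])
    s=P[:,:2]@ex; B=P[s<np.percentile(s,3)+0.010]
    t=B[:,:2]@ey; k=np.polyfit(t,B[:,:2]@ex,1); yaw+= -np.arctan(k[0])
print("yaw",yaw,np.rad2deg(yaw),"len",np.ptp(t),"n",len(B))
ctr=np.polyval(k,(t.max()+t.min())/2)*ex+(t.max()+t.min())/2*ey
print("bar",ctr,"origin",ctr+.12*ex,"hinge",ctr+.205*ex)
# check posts/plate with depth cloud
X=cloud(c).reshape(-1,3); o=ctr+.12*ex
q=X-np.r_[o,0]; sx=q[:,:2]@ex; sy=q[:,:2]@ey
for a,b in((.09,.2),(.1,.15)): pass
for zz in((.03,.06),(.1,.14)):
    k=(q[:,2]>zz[0])&(q[:,2]<zz[1])&(abs(sx)<.16)&(abs(sy)<.17); print(zz,k.sum(),np.percentile(sx[k],[0,2,98,100]).round(3),np.percentile(sy[k],[0,2,98,100]).round(3))
# two-view height of bar
s=np.load("scene0.npy",allow_pickle=True).item()
def tri(uv1,uv2):
    o1,d1=ray(c,uv1);o2,d2=ray(s,uv2);d1=d1[0];d2=d2[0]
    A=np.c_[d1,-d2];t=np.linalg.lstsq(A,o2-o1,rcond=None)[0];p=o1+t[0]*d1;q=o2+t[1]*d2;return (p+q)/2,np.linalg.norm(p-q)
# wing tops: pixels of orange with depth height>.08
W=[]
for cc in(c,s):
    Xc=cloud(cc);mm=orange(cc["frame"])&(Xc[...,2]>.08)&(Xc[...,2]<.1)
    W.append([(b[0],Xc[b[2]].mean(0)) for b in blobs(mm,5)])
for a in W[0]:
  for b in W[1]:
    if np.linalg.norm(a[1]-b[1])<.04: print(a[0].round(1),b[0].round(1),a[1].round(3),b[1].round(3),tri(a[0],b[0]))
E
```

```text
yaw 0.15613435483326882 8.94583956894433 len 0.11700064131626653 n 105
bar [0.44454626 0.15269417] origin [0.56308655 0.17135426] hinge [0.64705259 0.18457183]
(0.03, 0.06) 326 [-0.096 -0.093  0.142  0.153] [-0.17  -0.162  0.147  0.148]
(0.1, 0.14) 4825 [-0.126 -0.118  0.087  0.16 ] [-0.17  -0.128  0.128  0.148]
[411.7 217.4] [409.3 248. ] [ 0.475 -0.397  0.089] [ 0.466 -0.399  0.087] (array([ 0.47501362, -0.39847154,  0.08281378]), np.float64(0.001351222665732997))
[322.6 223.5] [320.1 229.7] [ 0.462 -0.113  0.09 ] [ 0.453 -0.12   0.088] (array([ 0.46326203, -0.11500937,  0.08268007]), np.float64(0.0021532430064191534))
[328.4 224.7] [320.1 229.7] [ 0.458 -0.132  0.088] [ 0.453 -0.12   0.088] (array([ 0.45512947, -0.12585808,  0.08929662]), np.float64(0.01249693236425503))
[370.2 249.8] [357.6 252.4] [ 0.376 -0.26   0.088] [ 0.365 -0.272  0.088] (array([ 0.3771823 , -0.26494872,  0.07974906]), np.float64(0.006467115591559729))
[372.1 253. ] [357.6 252.4] [ 0.365 -0.265  0.088] [ 0.365 -0.272  0.088] (array([ 0.36635323, -0.26844085,  0.08586797]), np.float64(0.005272223211511931))
```

```bash
cat >> h.py <<'E'
def wrap(a,p=2*np.pi): return (a+p/2)%p-p/2
def go(x,y,z,yaw=None,st=0.045,half=True):
    s=manip.state(); p=s["eef_pos"]; rr=s["tcp_rot"]; Rm=R.from_euler('xyz',rr).as_matrix()
    tw=0 if yaw is None else -wrap(yaw-rr[2],np.pi if half else 2*np.pi)
    d=Rm.T@(np.array([x,y,z])-p)
    print("t",round(s["time"],2),"pos",p.round(4),"rot",rr.round(3),"j6",s["joint_pos"][5].round(2),"F",s["force"].round(1),"grip",round(s["grip_width"],3),round(s["grasp_force"],1))
    print("  shift",d.round(4),"twist",round(tw,4),"| rows shift",int(np.ceil(np.linalg.norm(d)/st)),"twist",int(np.ceil(abs(tw)/.18)))
E
python3 - <<'E'
from h import *
go(.4445,.1527,.20,1.727,half=False)
E
```

```text
t 0.15 pos [ 0.2284 -0.5272  0.2305] rot [-3.14  -0.     0.409] j6 -0.21 F [ 0.2 -0.1  0.8] grip 1.0 0.0
  shift [ 0.4685 -0.5379  0.0314] twist -1.3182 | rows shift 16 twist 8
```

>>> servo_tool --motion "0.0312 -0.0358 0 0 0.3; 0.0312 -0.0358 0 0 0.5; 0.0312 -0.0358 0 0 0.6; 0.0312 -0.0358 0 0 0.6; 0.0312 -0.0358 0 0 0.6" --force 40

```text
time: 0.78
eef_pos: [0.3007, -0.2997, 0.231]
tcp_rot: [-3.141, -0.0, 0.408]
force: [-0.5, 0.1, 0.4]
grip_width: 0.402
grasp_force: 0.0
```

>>> servo_tool --motion "0.0312 -0.0358 0 0 0.6; 0.0312 -0.0358 0 0 0.6; 0.0312 -0.0358 0 0 0.6; 0.0312 -0.0358 0 0 0.6; 0.0312 -0.0358 0 0 0.6"

```text
time: 1.4
eef_pos: [0.3726, -0.0735, 0.2312]
tcp_rot: [3.141, -0.0, 0.408]
force: [1.0, -0.8, -0.5]
grip_width: 0.4
grasp_force: 0.0
```

>>> servo_tool --motion "0.0312 -0.0358 0 0 0.6; 0.0312 -0.0358 0 0 0.6; 0.0312 -0.0358 0 0 0.6; 0.0312 -0.0358 0 0 0.6; 0.0312 -0.0358 0 0 0.6"

```text
time: 2.02
eef_pos: [0.4446, 0.1528, 0.2311]
tcp_rot: [3.141, 0.0, 0.409]
force: [1.3, -0.3, 0.3]
grip_width: 0.406
grasp_force: 0.0
```

>>> servo_tool --motion "0 0 0 -0.165 0.6; 0 0 0 -0.165 0.6; 0 0 0 -0.165 0.6; 0 0 0 -0.165 0.6"

```text
time: 2.52
eef_pos: [0.4442, 0.1512, 0.2309]
tcp_rot: [-3.141, 0.0, 1.074]
force: [-1.0, 0.4, 0.1]
grip_width: 0.399
grasp_force: 0.0
```

>>> servo_tool --motion "0 0 0.01 -0.165 0.6; 0 0 0.01 -0.165 0.6; 0 0 0.01 -0.165 0.6; 0 0 0 -0.163 0.6; 0 0 0 0 0.6"

```text
time: 3.15
eef_pos: [0.4443, 0.1512, 0.201]
tcp_rot: [-3.141, -0.0, 1.725]
force: [-0.3, 0.1, 0.5]
grip_width: 0.399
grasp_force: 0.0
```

```bash
python3 - <<'E'
from h import *
go(.4445,.1527,.101,1.727,half=False)
c=cam("wrist"); save(c,"w1"); t=cam("top"); np.save("w1.npy",c)
for cc in (c,):
    for b in blobs(red(cc["frame"]),60):
        P=cloud(cc)[b[2]]; P=P[P[:,2]>.05]; uv=np.c_[np.nonzero(b[2])[::-1]].astype(float)
        Q=onz(cc,uv,.12)
        ex=np.array([np.cos(.156),np.sin(.156)]);ey=np.array([-ex[1],ex[0]])
        print(b[0],b[1],P.mean(0).round(4),np.percentile(P@[0,0,1],[5,50,95]))
        s=Q[:,:2]@ex;t_=Q[:,:2]@ey; print("s hist",np.percentile(s,[0,5,25,50,75,100]).round(4),"t",np.percentile(t_,[0,5,50,95,100]).round(4), "exp s,t",np.array([.4445,.1527])@ex,np.array([.4445,.1527])@ey)
E
```

```text
t 3.15 pos [0.4443 0.1512 0.201 ] rot [-3.141 -0.     1.725] j6 -0.08 F [-0.3  0.1  0.5] grip 0.399 0.0
  shift [0.0015 0.0005 0.1   ] twist -0.0019 | rows shift 3 twist 1
[286.97535518 193.1052479 ] [ 269  121   75  167 3449] [0.4506 0.1661 0.1256] [0.12244661 0.12473599 0.12617551]
s hist [0.4594 0.4602 0.4632 0.4666 0.4771 0.5063] t [0.0219 0.0253 0.1009 0.1406 0.1419] exp s,t 0.46282698261134964 0.08178462060114654
```

View pics/w1.png

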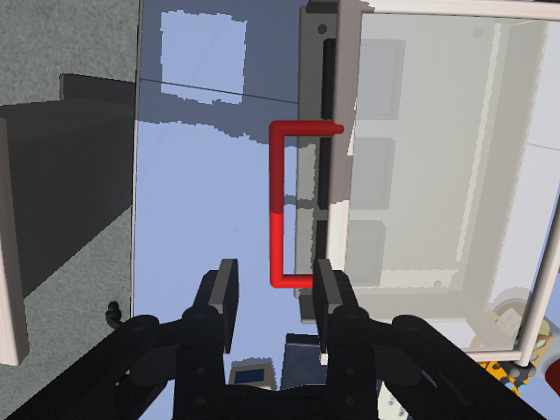

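The wrist view shows the bar running vertically at u≈277, v 122–288, between the fingers (inner faces at u≈237 and 315). The guard edge at u≈335 is clear of the finger path. I'll go down, pinch it and open.

>>> servo_tool --motion "0.0017 0.0017 0.03 0 0.6; 0 0 0.03 0 0.6; 0 0 0.03 0 0.6; 0 0 0.01 0 0.6; 0 0 0 0 0.6"

```text
time: 3.88
eef_pos: [0.4459, 0.1531, 0.1013]
tcp_rot: [-3.141, -0.0, 1.726]
force: [0.8, 0.7, -0.2]
grip_width: 0.399
grasp_force: 0.0
```

>>> servo_tool --motion "0 0 0 0 1; 0 0 0 0 1; 0 0 0 0 1; 0 0 0 0 1; 0 0 0 0 1" --force 40

```text
time: 4.5
eef_pos: [0.4447, 0.1529, 0.1024]
tcp_rot: [-3.138, 0.0, 1.727]
force: [-8.5, -1.7, 8.8]
grip_width: 0.1
grasp_force: 39.1
```

```bash
python3 - <<'E'
from h import *
s=manip.state();print(s)
import numpy as np
th=np.linspace(0,1.87,26); x=-.205*np.cos(th);z=.205*np.sin(th)
for i in range(25): print("0 %.4f %.4f"%(x[i+1]-x[i],-(z[i+1]-z[i])),end="; " if i%5<4 else "\n")
E
```

```text
{'time': 4.5, 'joint_pos': array([ 7.38305985e-02,  3.47145332e-02,  2.00161210e+00, -7.88894584e-04,
        1.10872941e+00, -8.20504344e-02]), 'qd': array([-0.00052753,  0.00231392, -0.00063466,  0.00063202, -0.00035943,
       -0.00048426]), 'effort': array([-3.55526330e-01, -2.85665274e+01, -3.07321966e+01,  3.79748298e-01,
       -2.61065930e+00, -2.59999302e-02]), 'eef_pos': array([0.44466389, 0.15290086, 0.10243393]), 'tcp_rot': array([-3.13808301e+00,  4.18707576e-04,  1.72703101e+00]), 'force': array([-8.51456446, -1.70487007,  8.8040942 ]), 'torque': array([-0.34429769,  1.42484241, -0.03180163]), 'grasp_force': 39.07228767871857, 'grip_width': 0.10001156928464668}
0 0.0006 -0.0153; 0 0.0017 -0.0152; 0 0.0029 -0.0151; 0 0.0040 -0.0148; 0 0.0051 -0.0145
0 0.0061 -0.0141; 0 0.0072 -0.0136; 0 0.0082 -0.0130; 0 0.0091 -0.0123; 0 0.0100 -0.0116
0 0.0108 -0.0108; 0 0.0116 -0.0100; 0 0.0123 -0.0091; 0 0.0130 -0.0082; 0 0.0136 -0.0072
0 0.0141 -0.0061; 0 0.0145 -0.0051; 0 0.0148 -0.0040; 0 0.0151 -0.0029; 0 0.0152 -0.0017
0 0.0153 -0.0006; 0 0.0153 0.0006; 0 0.0152 0.0017; 0 0.0151 0.0029; 0 0.0148 0.0040
```

>>> servo_tool --motion "0 -0.0006 -0.0160 0 1; 0 0.0017 -0.0152 0 1; 0 0.0029 -0.0151 0 1; 0 0.0040 -0.0148 0 1; 0 0.0051 -0.0145 0 1"

```text
time: 5.12
eef_pos: [0.458, 0.155, 0.1776]
tcp_rot: [-3.139, 0.0, 1.727]
force: [-4.6, -2.4, -3.1]
grip_width: 0.097
grasp_force: 38.8
```

>>> servo_tool --motion "0 0.0061 -0.0141 0 1; 0 0.0072 -0.0136 0 1; 0 0.0082 -0.0130 0 1; 0 0.0091 -0.0123 0 1; 0 0.0100 -0.0116 0 1"

```text
time: 5.75
eef_pos: [0.497, 0.161, 0.2433]
tcp_rot: [-3.135, 0.001, 1.727]
force: [-13.2, -3.6, 7.1]
grip_width: 0.1
grasp_force: 39.0
```

>>> servo_tool --motion "0 0.0108 -0.0108 0 1; 0 0.0116 -0.0100 0 1; 0 0.0123 -0.0091 0 1; 0 0.0130 -0.0082 0 1; 0 0.0136 -0.0072 0 1"

```text
time: 6.38
eef_pos: [0.5603, 0.1708, 0.2907]
tcp_rot: [3.139, 0.001, 1.727]
force: [-6.8, -2.3, 8.6]
grip_width: 0.1
grasp_force: 40.7
```

>>> servo_tool --motion "0 0.0141 -0.0061 0 1; 0 0.0145 -0.0051 0 1; 0 0.0148 -0.0040 0 1; 0 0.0151 -0.0029 0 1; 0 0.0152 -0.0017 0 1"

```text
time: 7.0
eef_pos: [0.6337, 0.1823, 0.31]
tcp_rot: [3.138, 0.001, 1.727]
force: [-3.3, -1.6, 3.4]
grip_width: 0.097
grasp_force: 40.5
```

>>> servo_tool --motion "0 0.0153 -0.0006 0 1; 0 0.0153 0.0006 0 1; 0 0.0152 0.0017 0 1; 0 0.0151 0.0029 0 1; 0 0.0148 0.0040 0 1"

```text
time: 7.62
eef_pos: [0.7088, 0.1941, 0.3009]
tcp_rot: [3.137, 0.001, 1.726]
force: [-1.9, -2.9, 2.8]
grip_width: 0.097
grasp_force: 40.3
```

>>> servo_tool --motion "0 0 0 0 1; 0 0 0 0 1"

```text
time: 7.88
eef_pos: [0.7088, 0.1941, 0.3008]
tcp_rot: [3.135, 0.001, 1.726]
force: [4.0, -0.1, 5.5]
grip_width: 0.099
grasp_force: 40.7
```

>>> servo_tool --motion "0 0 0 0 0.6; 0 0 0 0 0.6; 0 0 0 0 0.6; 0 0 -0.03 0 0.6; 0 0 -0.03 0 0.6"

```text
time: 8.5
eef_pos: [0.7066, 0.1943, 0.3579]
tcp_rot: [-3.14, -0.0, 1.727]
force: [0.4, 1.1, 0.9]
grip_width: 0.4
grasp_force: 0.0
```

```bash
python3 - <<'E'
from h import *
go(.456,-.122,.26,0.4,half=False)
E
```

```text
t 8.5 pos [0.7066 0.1943 0.3579] rot [-3.14  -0.     1.727] j6 -0.05 F [0.4 1.1 0.9] grip 0.4 0.0
  shift [-0.2735 -0.2966  0.0984] twist 1.327 | rows shift 10 twist 8
```

>>> servo_tool --motion "-0.0274 -0.0297 0 0 0.6; -0.0274 -0.0297 0 0 0.6; -0.0274 -0.0297 0 0 0.6; -0.0274 -0.0297 0 0 0.6; -0.0274 -0.0297 0 0 0.3"

```text
time: 9.12
eef_pos: [0.5805, 0.035, 0.3578]
tcp_rot: [-3.141, -0.0, 1.727]
force: [-0.0, 0.0, -0.0]
grip_width: 0.599
grasp_force: 0.0
```

>>> servo_tool --motion "-0.0274 -0.0297 0 0 0; -0.0274 -0.0297 0 0 0; -0.0274 -0.0297 0 0 0; -0.0274 -0.0297 0 0 0; -0.0274 -0.0297 0 0 0"

```text
time: 9.75
eef_pos: [0.4552, -0.1232, 0.3579]
tcp_rot: [-3.142, -0.0, 1.727]
force: [0.2, -0.6, -0.1]
grip_width: 0.999
grasp_force: 0.0
```

>>> servo_tool --motion "0 0 0.0123 0.166 0; 0 0 0.0123 0.166 0; 0 0 0.0123 0.166 0; 0 0 0.0123 0.166 0; 0 0 0.0123 0.166 0"

```text
time: 10.38
eef_pos: [0.456, -0.1224, 0.2959]
tcp_rot: [-3.141, -0.0, 0.891]
force: [-0.2, 0.3, -0.1]
grip_width: 0.997
grasp_force: 0.0
```

>>> servo_tool --motion "0 0 0.0123 0.166 0; 0 0 0.0123 0.166 0; 0 0 0.0123 0.166 0; 0 0 0 0 0; 0 0 0 0 0"

```text
time: 11.0
eef_pos: [0.4564, -0.1226, 0.2601]
tcp_rot: [3.141, -0.0, 0.402]
force: [0.3, 0.2, -0.2]
grip_width: 1.0
grasp_force: 0.0
```

```bash
python3 - <<'E'
from h import *
go(.456,-.122,.26,0.4,half=False)
c=cam("wrist"); save(c,"w2"); np.save("w2.npy",c); t=cam("top"); save(t,"t2"); np.save("t2.npy",t)
for n,cc in(("w",c),("t",t)):
    X=cloud(cc)
    for b in blobs(orange(cc["frame"])&(X[...,2]>.08)&(X[...,2]<.1),6): 
        P=X[b[2]]; print(n,b[0].round(1),b[1][4],P.mean(0).round(4),np.median(P[:,2]).round(4))
E
```

```text
t 11.0 pos [ 0.4564 -0.1226  0.2601] rot [ 3.141 -0.     0.402] j6 0.65 F [ 0.3  0.2 -0.2] grip 1.0 0.0
  shift [-0.0001 -0.0008  0.0001] twist 0.0015 | rows shift 1 twist 1
w [272.9 173.5] 570 [ 0.4614 -0.1189  0.0889] 0.0891
w [521.6 261. ] 481 [ 0.4771 -0.3938  0.0882] 0.0891
w [364.8 298.8] 262 [ 0.3741 -0.261   0.0883] 0.0891
t [411.5 217.5] 31 [ 0.4743 -0.3966  0.0881] 0.0888
t [370.2 249.8] 8 [ 0.3755 -0.2597  0.0904] 0.0908
t [371.  253.2] 8 [ 0.3646 -0.2618  0.0891] 0.0877
```

View pics/w2.png

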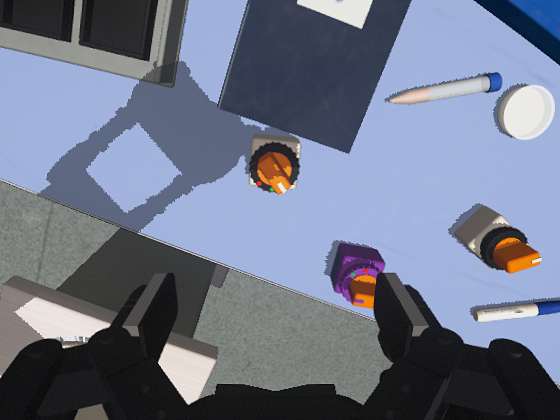

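The view shows the near vessel at (275,165), standing upright with its stripe to the lower right at (283,187). The far one is at (500,245), the purple decoy at (358,280), and the pen and tin are clear of the near vessel.

```bash
cat >> h.py <<'E'
def vessel(c,xy,verbose=True):
    X=cloud(c); r=np.hypot(X[...,0]-xy[0],X[...,1]-xy[1]); f=c["frame"]
    w=(r<.05)&(X[...,2]>.0845)&(X[...,2]<.094)
    uv=np.c_[np.nonzero(w)[::-1]].astype(float); P=onz(c,uv,.089)[:,:2].astype(np.float32)
    (cx,cy),(a,b),_=rect=cv2.minAreaRect(P*1000); bp=cv2.boxPoints(rect); e=bp[1]-bp[0]; g=bp[2]-bp[1]
    L=e if np.hypot(*e)>np.hypot(*g) else g; wy=np.arctan2(L[1],L[0])
    h=cv2.cvtColor(f,cv2.COLOR_RGB2HSV); st=w&(h[...,1]<90)&(h[...,2]>130)
    sp=onz(c,np.c_[np.nonzero(st)[::-1]].astype(float),.089)[:,:2].mean(0) if st.sum()>3 else None
    if sp is not None and (sp-[cx/1000,cy/1000])@L<0: wy=wrap(wy+np.pi)
    print("wing ctr",np.round([cx/1e3,cy/1e3],4),"size",round(a,1),round(b,1),"yaw(stripe end)",round(wrap(wy),3),"stripe",st.sum(),"depth top",np.median(X[w][:,2]).round(4))
    r2=np.hypot(X[...,0]-cx/1e3,X[...,1]-cy/1e3)
    m=(r2<.045)&(X[...,2]>.012)&(X[...,2]<.0435)
    (bx,by),(a,b),ang=cv2.minAreaRect((X[m][:,:2]*1000).astype(np.float32)); by_=wrap(np.deg2rad(ang),np.pi/2)
    print("body ctr",np.round([bx/1e3,by/1e3],4),"size",round(a,1),round(b,1),"yaw mod 90",round(by_,3))
    return np.array([cx,cy])/1e3,wrap(wy),by_
E
python3 - <<'E'
from h import *
c=np.load("w2.npy",allow_pickle=True).item()
vessel(c,(.458,-.12)); vessel(c,(.474,-.397))
f=c["frame"]
a=cv2.resize(f[125:205,235:315],None,fx=5,fy=5,interpolation=cv2.INTER_CUBIC);b=cv2.resize(f[200:280,455:550],None,fx=4,fy=5)[:400]
cv2.imwrite("pics/crop2.png",np.hstack([a,b])[:,:,::-1])
E
```

```text
wing ctr [ 0.4606 -0.1207] size 36.3 16.1 yaw(stripe end) -2.141 stripe 52 depth top 0.0891
body ctr [ 0.4705 -0.1225] size 71.2 61.4 yaw mod 90 0.302
wing ctr [ 0.4771 -0.3948] size 19.7 39.0 yaw(stripe end) -0.824 stripe 41 depth top 0.0893
body ctr [ 0.4763 -0.3958] size 52.1 52.6 yaw mod 90 -0.304
```

View pics/crop2.png

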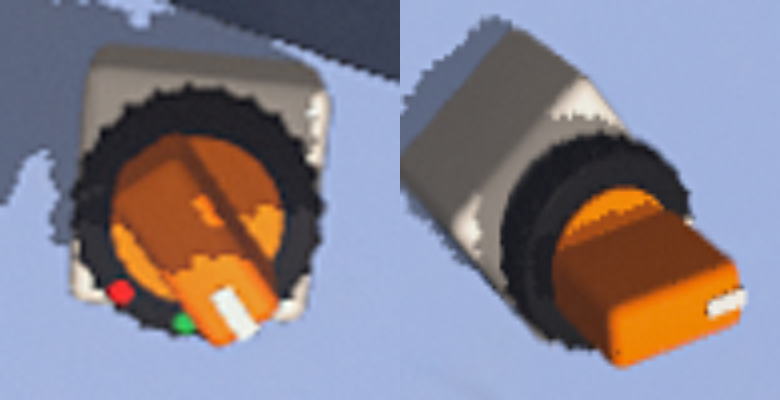

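The crop shows both tops close up. The near wing runs diagonally with its stripe at (237,313) and the green and red dots at (183,323) and (120,292). The far wing's stripe is at (725,303).

```bash
python3 - <<'E'
from h import *
c=np.load("w2.npy",allow_pickle=True).item(); X=cloud(c)
r2=np.hypot(X[...,0]-.4606,X[...,1]+.1207)
for lo in(.025,.034):
    m=(r2<.045)&(X[...,2]>lo)&(X[...,2]<.0425); print(m.sum(),cv2.minAreaRect((X[m][:,:2]*1000).astype(np.float32)))
t=np.load("t2.npy",allow_pickle=True).item()
yaw=.156;ex=np.array([np.cos(yaw),np.sin(yaw)]);ey=np.array([-ex[1],ex[0]]);O=np.array([.4457,.1531])+.12*ex
print("origin",O)
f=t["frame"];Q=cloud(t);g=cv2.cvtColor(f,cv2.COLOR_RGB2GRAY)
q=Q[...,:2]-O;sx=q@ex;sy=q@ey
m=(abs(sx)<.1)&(abs(sy)<.145)&(Q[...,2]<.05)
print("z hist",np.histogram(Q[m][:,2],bins=np.arange(0,.05,.004)))
dk=m&(g<60)
for b in blobs(dk,80):
    P=onz(t,np.c_[np.nonzero(b[2])[::-1]].astype(float),.02)[:,:2]-O; u=np.c_[P@ex,P@ey]
    print(b[0].round(1),b[1][4],u.min(0).round(4),u.max(0).round(4),((u.min(0)+u.max(0))/2).round(4))
cv2.imwrite("pics/t2c.png",cv2.resize(f[130:260,170:300],None,fx=4.5,fy=4.5,interpolation=cv2.INTER_CUBIC)[:,:,::-1])
E
```

```text
531 ((460.1210632324219, -120.77534484863281), (52.34575653076172, 51.93998718261719), 17.313398361206055)
473 ((460.0711669921875, -120.78713989257812), (52.214561462402344, 51.95280075073242), 17.353317260742188)
origin [0.5642428  0.17174416]
z hist (array([ 349, 1313, 1554,  848,  214,  113,  189,  144,   75,   36,   40,
         68]), array([0.   , 0.004, 0.008, 0.012, 0.016, 0.02 , 0.024, 0.028, 0.032,
       0.036, 0.04 , 0.044, 0.048]))
[217.7 181.4] 334 [-0.095  -0.1346] [0.0959 0.1468] [0.0004 0.0061]
[261.4 206.6] 413 [-0.0811 -0.1177] [-0.0129 -0.0501] [-0.047  -0.0839]
[236.2 211.1] 424 [-0.0809 -0.0341] [-0.0116  0.0351] [-0.0462  0.0005]
[211.1 215.7] 423 [-0.081   0.0504] [-0.0129  0.12  ] [-0.0469  0.0852]
```

View pics/t2c.png

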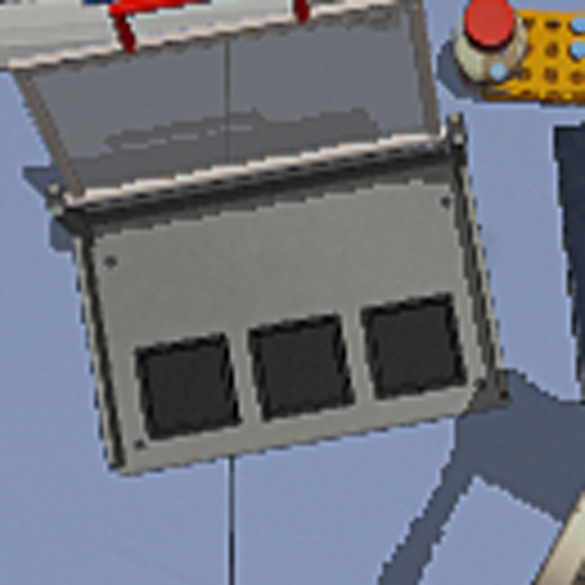

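The guard is open and leaning back. The nests in the crop are at (187,386), (302,367) and (413,346), clear and empty. I'll grasp the near vessel now.

```bash
python3 - <<'E'
from h import *
go(.4603,-.1207,.26,1.0006)
go(.4603,-.1207,.15,1.0006)
E
```

```text
t 11.1 pos [ 0.4566 -0.1228  0.2603] rot [ 3.141e+00 -1.000e-03  4.010e-01] j6 0.65 F [-0.7  0.3 -0.1] grip 1.004 0.0
  shift [ 0.0042 -0.0005  0.0003] twist -0.6001 | rows shift 1 twist 4
t 11.1 pos [ 0.4566 -0.1228  0.2603] rot [ 3.141e+00 -1.000e-03  4.010e-01] j6 0.65 F [-0.7  0.3 -0.1] grip 1.004 0.0
  shift [ 0.0041 -0.0006  0.1103] twist -0.6001 | rows shift 3 twist 4
```

>>> servo_tool --motion "0.0042 -0.0005 0 -0.15 0; 0 0 0.03 -0.15 0; 0 0 0.03 -0.15 0; 0 0 0.03 -0.15 0; 0 0 0.02 0 0"

```text
time: 11.72
eef_pos: [0.4597, -0.1203, 0.1486]
tcp_rot: [-3.141, 0.0, 1.001]
force: [-0.2, -1.9, 0.1]
grip_width: 1.001
grasp_force: 0.0
```

>>> servo_tool --motion "0 0 0 0 0; 0 0 0 0 0"

```text
time: 11.98
eef_pos: [0.4607, -0.121, 0.1509]
tcp_rot: [3.14, -0.0, 0.999]
force: [0.4, -1.4, 0.4]
grip_width: 0.998
grasp_force: 0.0
```

```bash
python3 - <<'E'
from h import *
c=cam("wrist");save(c,"w3")
p,w,b=vessel(c,(.4603,-.1207))
go(*p,.065,1.0006)
E
```

```text
wing ctr [ 0.4604 -0.1195] size 37.4 15.5 yaw(stripe end) -2.143 stripe 97 depth top 0.0892
body ctr [ 0.4729 -0.1069] size 51.3 79.6 yaw mod 90 -0.485
t 12.03 pos [ 0.4609 -0.121   0.1511] rot [ 3.139 -0.     0.999] j6 0.06 F [ 0.5 -0.4 -0.1] grip 0.999 0.0
  shift [ 0.001  -0.0015  0.0861] twist -0.0015 | rows shift 2 twist 1
```

>>> servo_tool --motion "0 -0.0008 0.03 0 0; 0 0 0.03 0 0; 0 0 0.02 0 0; 0 0 0.006 0 0; 0 0 0 0 0"

```text
time: 12.65
eef_pos: [0.4599, -0.1204, 0.0644]
tcp_rot: [3.14, -0.0, 0.999]
force: [0.4, -0.3, 0.2]
grip_width: 1.0
grasp_force: 0.0
```

>>> servo_tool --motion "0 0 0 0 1; 0 0 0 0 1; 0 0 0 0 1; 0 0 0 0 1; 0 0 0 0 1" --force 70

```text
time: 13.28
eef_pos: [0.4593, -0.1201, 0.0639]
tcp_rot: [-3.141, 0.0, 0.999]
force: [-2.3, 0.8, 5.4]
grip_width: 0.176
grasp_force: 69.2
```

>>> servo_tool --motion "0 0 0 0 1; 0 0 -0.01 0 1; 0 0 -0.02 0 1; 0 0 -0.03 0 1; 0 0 -0.03 0 1"

```text
time: 13.9
eef_pos: [0.4587, -0.1198, 0.1539]
tcp_rot: [-3.14, 0.0, 0.999]
force: [-0.1, -0.6, -3.4]
grip_width: 0.173
grasp_force: 69.0
```

```bash
python3 - <<'E'
from h import *
go(.5048,.2489,.16,.855)
c=cam("wrist");save(c,"w4")
E
```

```text
t 13.9 pos [ 0.4587 -0.1198  0.1539] rot [-3.14   0.     0.999] j6 0.06 F [-0.1 -0.6 -3.4] grip 0.173 69.0
  shift [ 0.3349 -0.1608 -0.0059] twist 0.1437 | rows shift 9 twist 1
```

View pics/w4.png

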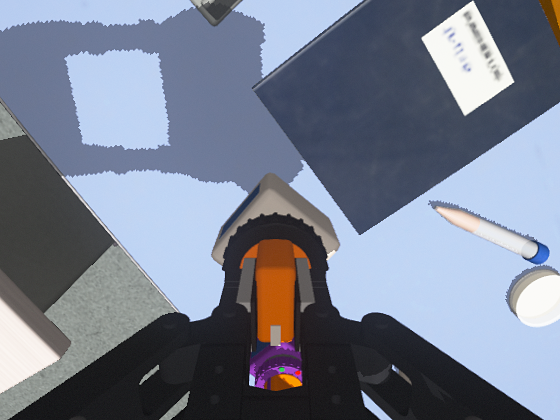

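The vessel hangs upright in the grip at about (275,250), held across the wing and clear of the notebook. I'll carry it to nest 1.

>>> servo_tool --motion "0.02 -0.01 0 0 1; 0.035 -0.0168 0 0 1; 0.035 -0.0168 0 0 1; 0.035 -0.0168 0 0 1; 0.035 -0.0168 0 0 1"

```text
time: 14.58
eef_pos: [0.4804, 0.0575, 0.1525]
tcp_rot: [-3.141, 0.0, 0.999]
force: [-0.2, -0.3, -4.2]
grip_width: 0.172
grasp_force: 69.0
```

>>> servo_tool --motion "0.035 -0.0168 0 0 1; 0.035 -0.0168 0 0 1; 0.035 -0.0168 0 0 1; 0.035 -0.0168 0 0 1; 0.035 -0.0164 0 0 1"

```text
time: 15.2
eef_pos: [0.5048, 0.2497, 0.1523]
tcp_rot: [-3.141, 0.001, 0.999]
force: [0.6, 0.3, -4.6]
grip_width: 0.165
grasp_force: 69.0
```

>>> servo_tool --motion "0 0 0 0.072 1; 0 0 0 0.072 1; 0 0 0 0 1; 0 0 0 0 1"

```text
time: 15.7
eef_pos: [0.5051, 0.2484, 0.153]
tcp_rot: [-3.141, 0.001, 0.856]
force: [0.2, -0.5, -4.5]
grip_width: 0.172
grasp_force: 68.9
```

```bash
python3 - <<'E'
from h import *
go(.5044,.2489,.16,.855)
c=cam("wrist");save(c,"w5");np.save("w5.npy",c);s=cam("scene");np.save("s5.npy",s)
f=c["frame"];X=cloud(c);g=cv2.cvtColor(f,cv2.COLOR_RGB2GRAY)
cv2.imwrite("pics/w5.png",f[:,:,::-1])
yaw=.156;ex=np.array([np.cos(yaw),np.sin(yaw)]);ey=np.array([-ex[1],ex[0]]);O=np.array([.5642,.1717])
q=X[...,:2]-O;sx=q@ex;sy=q@ey
# rim tops at z~.028
for lo,hi in((.024,.032),(.009,.018)):
    m=(X[...,2]>lo)&(X[...,2]<hi)&(sx>-.09)&(sx<0)&(abs(sy)<.14); print(lo,m.sum())
    if m.sum()>50: print(np.percentile(sx[m],[0.5,5,95,99.5]).round(4),np.percentile(sy[m],[0.5,5,95,99.5]).round(4))
# body orientation of held vessel: z between .095 and .13
m=(X[...,2]>.09)&(X[...,2]<.131)&(np.hypot(X[...,0]-.5044,X[...,1]-.2489)<.045)&(g>80)
print(m.sum(),cv2.minAreaRect((X[m][:,:2]*1000).astype(np.float32)))
E
```

```text
t 15.7 pos [0.5051 0.2484 0.153 ] rot [-3.141e+00  1.000e-03  8.560e-01] j6 0.96 F [ 0.2 -0.5 -4.5] grip 0.172 68.9
  shift [-0.0001 -0.0009 -0.007 ] twist 0.0008 | rows shift 1 twist 1
0.024 4072
[-0.0779 -0.075  -0.0116 -0.005 ] [-0.1399 -0.1175  0.1173  0.1189]
0.009 10263
[-0.0876 -0.0715 -0.006  -0.0006] [-0.1398 -0.113   0.1227  0.1384]
3323 ((506.15234375, 248.854248046875), (51.51571273803711, 51.20463943481445), 9.234060287475586)
```

View pics/w5.png

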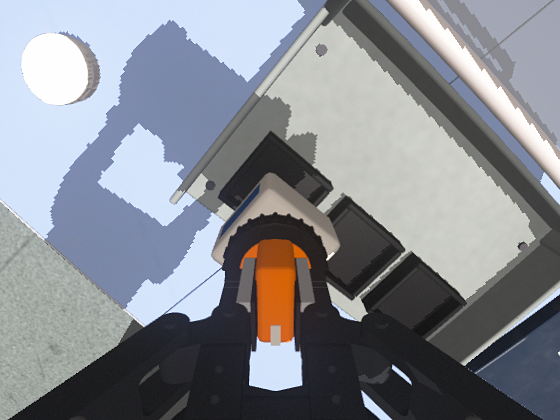

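```bash
python3 - <<'E'
from h import *
yaw=.156;ex=np.array([np.cos(yaw),np.sin(yaw)]);ey=np.array([-ex[1],ex[0]]);O=np.array([.5642,.1717])
for n in("w5","s5","t2"):
    c=np.load(n+".npy",allow_pickle=True).item();X=cloud(c);q=X[...,:2]-O;sx=q@ex;sy=q@ey
    m=(X[...,2]>.0255)&(X[...,2]<.031)
    for k,y0 in((1,.085),(2,0),(3,-.085)):
        a=m&(abs(sy-y0)<.024)&(sx>-.1)&(sx<.01); b=m&(abs(sx+.046)<.024)&(abs(sy-y0)<.042)
        print(n,k,"x",np.histogram(sx[a],bins=np.arange(-.086,0,.004))[0],"y",np.histogram(sy[b]-y0,bins=np.arange(-.042,.043,.004))[0])
E
```

```text
w5 1 x [  0   0  40  22   0   0   0   0   0   0   0   0   0   0   0   0   0 144
 255   0   0] y [  0   0  39  46   0   0   0   0   0   0   0   0   0   0   0   0   0  74
 308   3   0]
w5 2 x [  0  12 123  23   0   0   0   0   0   0   0   0   0   0   0   0   0 149
 173   0   0] y [  0   0 154 193   0   0   0   0   0   0   0   0   0   0   0   0   0   3
  78  12   0]
w5 3 x [  0   0   0   0   0   0   0   0   0   0   0   0   0   0   0   0   0 128
 129   0   0] y [  0   0  83 190   0   0   0   0   0   0   0   0   0   0   0   0   0  16
 234  79   0]
s5 1 x [0 0 0 0 0 0 0 0 0 0 0 0 0 0 0 0 0 0 0 0 0] y [0 1 3 0 0 0 0 0 0 0 0 0 0 0 0 0 0 0 0 0 0]
s5 2 x [ 0 11  1  0  0  0  0  0  0  0  0  0  0  0  0  2  6  6  1  0  0] y [0 2 6 2 0 0 0 0 0 0 0 0 0 0 0 2 0 8 2 0 0]
s5 3 x [7 5 3 0 0 0 0 0 0 0 0 0 0 0 0 0 6 7 0 0 0] y [ 0  1  6  0  0  0  0  0  0  0  0  0  0  0  0  0  0 10  3  0  0]
t2 1 x [0 7 8 0 0 0 0 0 0 0 0 0 0 0 0 0 4 8 2 0 0] y [0 1 8 3 0 0 0 0 0 0 0 0 0 0 0 0 0 7 5 0 0]
t2 2 x [ 0  6  5  0  0  0  0  0  0  0  0  0  0  0  0  0  1 11  3  0  0] y [0 0 8 2 0 0 0 0 0 0 0 0 0 0 0 0 0 1 7 0 0]
t2 3 x [ 0  9  6  0  0  0  0  0  0  0  0  0  0  0  0  0  3 10  1  0  0] y [ 0  0 10  5  0  0  0  0  0  0  0  0  0  0  0  0  0  4  6  0  0]
```

>>> servo_tool --motion "0.0006 -0.0005 0.02 0 1; 0 0 0.02 0 1; 0 0 0.012 0 1; 0 0 0.006 0 1; 0 0 0 0 1"

```text
time: 16.42
eef_pos: [0.5055, 0.2494, 0.0956]
tcp_rot: [-3.142, 0.0, 0.855]
force: [-0.1, 0.4, -5.1]
grip_width: 0.17
grasp_force: 68.9
```

>>> servo_tool --motion "0 0 0.004 0 1; 0 0 0.004 0 1; 0 0 0.004 0 1; 0 0 0.003 0 1; 0 0 0 0 1"

```text
time: 17.05
eef_pos: [0.5052, 0.2493, 0.0802]
tcp_rot: [-3.141, 0.001, 0.855]
force: [1.2, 0.3, -4.1]
grip_width: 0.175
grasp_force: 68.9
```

Into the pocket with no contact. I'll seat it.

>>> servo_tool --motion "0 0 0.001 0 1; 0 0 0.001 0 1; 0 0 0.001 0 1; 0 0 0.001 0 1; 0 0 0 0 1"

```text
time: 17.68
eef_pos: [0.5056, 0.2495, 0.077]
tcp_rot: [3.142, -0.0, 0.855]
force: [-2.4, -0.3, 0.7]
grip_width: 0.174
grasp_force: 69.6
```

```bash
python3 - <<'E'
from h import *
s=manip.state();print(s["eef_pos"],s["force"],s["torque"])
E
```

```text
[0.50556352 0.24949816 0.077036  ] [-2.40673048 -0.32653726  0.67423715] [-0.05694991  0.34604517  0.00687744]
```

>>> servo_tool --motion "0 0 0 0.08 1; 0 0 0 0.08 1; 0 0 0 0.08 1; 0 0 0 0.08 1; 0 0 0 0.08 1"

```text
time: 18.3
eef_pos: [0.5062, 0.2493, 0.077]
tcp_rot: [3.141, -0.002, 0.452]
force: [-0.1, -0.1, -1.6]
grip_width: 0.172
grasp_force: 69.3
```

```bash
cat > s.py <<'E'
from h import *
s=manip.state();print(round(s["time"],2),"pos",s["eef_pos"].round(4),"rot",s["tcp_rot"].round(3),"F",s["force"].round(1),"T",s["torque"].round(3),"eff6",s["effort"][5].round(3),"j6",s["joint_pos"][5].round(3),"grip",s["grip_width"].round(3),round(s["grasp_force"],1))
E
python3 s.py
```

```text
Traceback (most recent call last):
  File "s.py", line 2, in <module>
    s=manip.state();print(round(s["time"],2),"pos",s["eef_pos"].round(4),"rot",s["tcp_rot"].round(3),"F",s["force"].round(1),"T",s["torque"].round(3),"eff6",s["effort"][5].round(3),"j6",s["joint_pos"][5].round(3),"grip",s["grip_width"].round(3),round(s["grasp_force"],1))
                                                                                                                                                                                                                            ^^^^^^^^^^^^^^^^^^^^^
AttributeError: 'float' object has no attribute 'round'
```

>>> servo_tool --motion "0 0 0 0.05 1; 0 0 0 0.05 1; 0 0 0 0.05 1; 0 0 0 0.05 1"

```text
time: 18.8
eef_pos: [0.5062, 0.2492, 0.077]
tcp_rot: [3.141, -0.002, 0.253]
force: [1.1, -0.4, -1.7]
grip_width: 0.175
grasp_force: 69.3
```

```bash
python3 s.py
```

```text
Traceback (most recent call last):
  File "s.py", line 2, in <module>
    s=manip.state();print(round(s["time"],2),"pos",s["eef_pos"].round(4),"rot",s["tcp_rot"].round(3),"F",s["force"].round(1),"T",s["torque"].round(3),"eff6",s["effort"][5].round(3),"j6",s["joint_pos"][5].round(3),"grip",s["grip_width"].round(3),round(s["grasp_force"],1))
                                                                                                                                                                                                                            ^^^^^^^^^^^^^^^^^^^^^
AttributeError: 'float' object has no attribute 'round'
```

>>> servo_tool --motion "0 0 0 0.04 1; 0 0 0 0.04 1"

```text
time: 19.05
eef_pos: [0.5063, 0.2493, 0.077]
tcp_rot: [3.141, -0.002, 0.174]
force: [0.7, -1.5, -2.3]
grip_width: 0.17
grasp_force: 69.3
```

```bash
python3 s.py
```

```text
Traceback (most recent call last):
  File "s.py", line 2, in <module>
    s=manip.state();print(round(s["time"],2),"pos",s["eef_pos"].round(4),"rot",s["tcp_rot"].round(3),"F",s["force"].round(1),"T",s["torque"].round(3),"eff6",s["effort"][5].round(3),"j6",s["joint_pos"][5].round(3),"grip",s["grip_width"].round(3),round(s["grasp_force"],1))
                                                                                                                                                                                                                            ^^^^^^^^^^^^^^^^^^^^^
AttributeError: 'float' object has no attribute 'round'
```

>>> servo_tool --motion "0 0 0 0.04 1; 0 0 0 0.04 1"

```text
time: 19.3
eef_pos: [0.5063, 0.2492, 0.077]
tcp_rot: [3.141, -0.002, 0.094]
force: [1.0, -1.4, -2.7]
grip_width: 0.172
grasp_force: 69.2
```

```bash
python3 s.py
```

```text
Traceback (most recent call last):
  File "s.py", line 2, in <module>
    s=manip.state();print(round(s["time"],2),"pos",s["eef_pos"].round(4),"rot",s["tcp_rot"].round(3),"F",s["force"].round(1),"T",s["torque"].round(3),"eff6",s["effort"][5].round(3),"j6",s["joint_pos"][5].round(3),"grip",s["grip_width"].round(3),round(s["grasp_force"],1))
                                                                                                                                                                                                                            ^^^^^^^^^^^^^^^^^^^^^
AttributeError: 'float' object has no attribute 'round'
```

```bash
sed -i 's/s\["grip_width"\].round(3)/round(s["grip_width"],3)/' s.py; python3 s.py; python3 -c "
from h import *
c=cam('wrist');save(c,'w6')"
```

```text
19.3 pos [0.5063 0.2492 0.077 ] rot [ 3.141e+00 -2.000e-03  9.400e-02] F [ 1.  -1.4 -2.7] T [-0.16  -0.064  0.202] eff6 -0.205 j6 1.721 grip 0.172 69.2
```

>>> servo_tool --motion "0 0 0 0.04 1; 0 0 0 0.04 1"

```text
time: 19.6
eef_pos: [0.5063, 0.2492, 0.077]
tcp_rot: [3.141, -0.002, 0.014]
force: [0.9, -1.6, -1.7]
grip_width: 0.177
grasp_force: 69.3
```

```bash
python3 s.py
```

```text
19.6 pos [0.5063 0.2492 0.077 ] rot [ 3.141e+00 -2.000e-03  1.400e-02] F [ 0.9 -1.6 -1.7] T [-0.254 -0.158  0.126] eff6 -0.241 j6 1.8 grip 0.177 69.3
```

>>> servo_tool --motion "0 0 0 0.04 1"

```text
time: 19.73
eef_pos: [0.5063, 0.2491, 0.0771]
tcp_rot: [3.141, -0.002, -0.026]
force: [0.6, -2.3, -1.5]
grip_width: 0.174
grasp_force: 69.3
```

```bash
python3 s.py
```

```text
19.73 pos [0.5063 0.2491 0.0771] rot [ 3.141e+00 -2.000e-03 -2.600e-02] F [ 0.6 -2.3 -1.5] T [-0.321 -0.208  0.091] eff6 -0.257 j6 1.841 grip 0.174 69.3
```

>>> servo_tool --motion "0 0 0 0.04 1"

```text
time: 19.85
eef_pos: [0.5063, 0.2491, 0.077]
tcp_rot: [3.141, -0.002, -0.066]
force: [1.0, -1.6, -1.8]
grip_width: 0.172
grasp_force: 69.4
```

```bash
python3 s.py
```

```text
19.85 pos [0.5063 0.2491 0.077 ] rot [ 3.141e+00 -2.000e-03 -6.600e-02] F [ 1.  -1.6 -1.8] T [-0.31  -0.136  0.048] eff6 -0.274 j6 1.881 grip 0.172 69.4
```

>>> servo_tool --motion "0 0 0 0.04 1"

```text
time: 19.98
eef_pos: [0.5063, 0.2491, 0.0771]
tcp_rot: [3.141, -0.002, -0.106]
force: [0.1, -1.4, -1.7]
grip_width: 0.177
grasp_force: 69.4
```

```bash
python3 s.py
```

```text
19.98 pos [0.5063 0.2491 0.0771] rot [ 3.141e+00 -2.000e-03 -1.060e-01] F [ 0.1 -1.4 -1.7] T [-0.366 -0.078  0.039] eff6 -0.291 j6 1.921 grip 0.177 69.4
```

>>> servo_tool --motion "0 0 0 0.04 1"

```text
time: 20.1
eef_pos: [0.5062, 0.2491, 0.077]
tcp_rot: [3.141, -0.002, -0.146]
force: [0.5, -1.4, -1.2]
grip_width: 0.173
grasp_force: 69.4
```

```bash
python3 s.py
```

```text
20.1 pos [0.5062 0.2491 0.077 ] rot [ 3.141e+00 -2.000e-03 -1.460e-01] F [ 0.5 -1.4 -1.2] T [-0.35  -0.141  0.036] eff6 -0.308 j6 1.961 grip 0.173 69.4
```

>>> servo_tool --motion "0 0 0 0.04 1"

```text
time: 20.23
eef_pos: [0.5062, 0.2491, 0.077]
tcp_rot: [3.141, -0.002, -0.186]
force: [0.7, -0.1, -1.7]
grip_width: 0.176
grasp_force: 69.4
```

```bash
python3 s.py
```

```text
20.23 pos [0.5062 0.2491 0.077 ] rot [ 3.141e+00 -2.000e-03 -1.860e-01] F [ 0.7 -0.1 -1.7] T [-0.357 -0.097 -0.005] eff6 -0.325 j6 2.001 grip 0.176 69.4
```

View pics/w6.png

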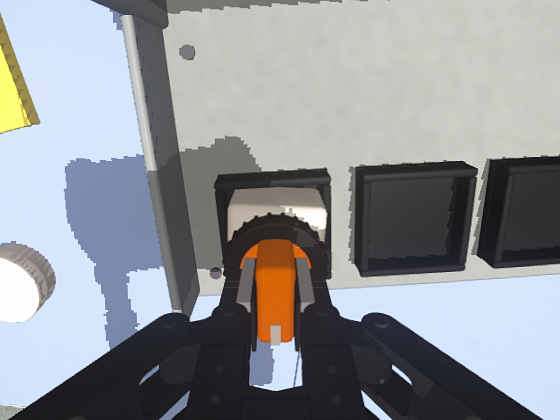

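The vessel sits square in nest 1, with its body at (278,205) inside the rim. The reaction torque peaked at 0.20 and has fallen to about 0, so the clutch is at its crest. I'll carry on toward the first notch, watching the torque.

>>> servo_tool --motion "0 0 0 0.04 1; 0 0 0 0.04 1"

```text
time: 20.48
eef_pos: [0.5059, 0.2494, 0.077]
tcp_rot: [-3.141, -0.001, -0.266]
force: [-0.5, -1.2, -0.8]
grip_width: 0.168
grasp_force: 69.5
```

```bash
python3 s.py
```

```text
20.48 pos [0.5059 0.2494 0.077 ] rot [-3.141e+00 -1.000e-03 -2.660e-01] F [-0.5 -1.2 -0.8] T [-0.094  0.117 -0.026] eff6 -0.368 j6 2.081 grip 0.168 69.5
```

>>> servo_tool --motion "0 0 0 0.04 1; 0 0 0 0.04 1"

```text
time: 20.72
eef_pos: [0.506, 0.2494, 0.077]
tcp_rot: [-3.141, -0.001, -0.346]
force: [0.2, -0.2, -1.9]
grip_width: 0.175
grasp_force: 69.4
```

```bash
python3 s.py
```

```text
20.73 pos [0.506  0.2494 0.077 ] rot [-3.141e+00 -1.000e-03 -3.460e-01] F [ 0.2 -0.2 -1.9] T [-0.195  0.007  0.018] eff6 -0.303 j6 2.161 grip 0.175 69.4
```

>>> servo_tool --motion "0 0 0 0.04 1; 0 0 0 0.04 1"

```text
time: 20.98
eef_pos: [0.506, 0.2494, 0.077]
tcp_rot: [-3.141, -0.001, -0.426]
force: [0.9, -1.1, -0.9]
grip_width: 0.171
grasp_force: 69.4
```

```bash
python3 s.py
```

```text
20.98 pos [0.506  0.2494 0.077 ] rot [-3.141e+00 -1.000e-03 -4.260e-01] F [ 0.9 -1.1 -0.9] T [-0.215  0.03   0.016] eff6 -0.303 j6 2.241 grip 0.171 69.4
```

>>> servo_tool --motion "0 0 0 0 1; 0 0 0 0 0.6; 0 0 0 0 0.5; 0 0 0 0 0.5; 0 0 0 0 0.5"

```text
time: 21.6
eef_pos: [0.5055, 0.2495, 0.0767]
tcp_rot: [-3.141, -0.0, -0.425]
force: [0.8, -0.3, -0.3]
grip_width: 0.504
grasp_force: 0.0
```

>>> servo_tool --motion "0 0 -0.03 0 0.5; 0 0 -0.04 0 0.5; 0 0 -0.04 0 0; 0 0 -0.04 0 0; 0 0 -0.03 0 0"

```text
time: 22.22
eef_pos: [0.5059, 0.2495, 0.2588]
tcp_rot: [-3.14, -0.002, -0.425]
force: [-0.1, -0.3, -0.6]
grip_width: 0.999
grasp_force: 0.0
```

>>> servo_tool --motion "0 0 0 0 0; 0 0 0 0 0"

```text
time: 22.48
eef_pos: [0.5049, 0.2493, 0.2553]
tcp_rot: [3.14, 0.001, -0.425]
force: [-0.0, -0.7, 0.1]
grip_width: 1.003
grasp_force: 0.0
```

```bash
python3 s.py; python3 - <<'E'
from h import *
c=cam("wrist");np.save("w7.npy",c);p,w,b=vessel(c,(.506,.249))
o,=cv2.projectPoints(np.array([[0,0,0.]]),np.zeros(3),np.zeros(3),np.array(c["K"]),np.array(c["D"]))[:1]
Rm=rot(c);pc=Rm.T@(np.r_[p,.075]-c["position"]);u,v=cv2.projectPoints(pc.reshape(1,3),np.zeros(3),np.zeros(3),np.array(c["K"]),np.array(c["D"]))[0].ravel();print(u,v)
u,v=int(u),int(v);a=c["frame"][max(v-60,0):v+60,max(u-70,0):u+70]
cv2.imwrite("pics/w7c.png",cv2.resize(a,None,fx=5,fy=5,interpolation=cv2.INTER_CUBIC)[:,:,::-1])
E
```

```text
22.48 pos [0.5049 0.2493 0.2553] rot [ 3.14e+00  1.00e-03 -4.25e-01] F [-0.  -0.7  0.1] T [-0.017 -0.044 -0.072] eff6 -0.0 j6 2.24 grip 1.003 0.0
wing ctr [0.5217 0.2425] size 15.2 2.7 yaw(stripe end) 1.145 stripe 0 depth top 0.0889
body ctr [0.5109 0.2392] size 62.2 86.7 yaw mod 90 0.157
274.490823224855 158.3107566382377
```

View pics/w7c.png

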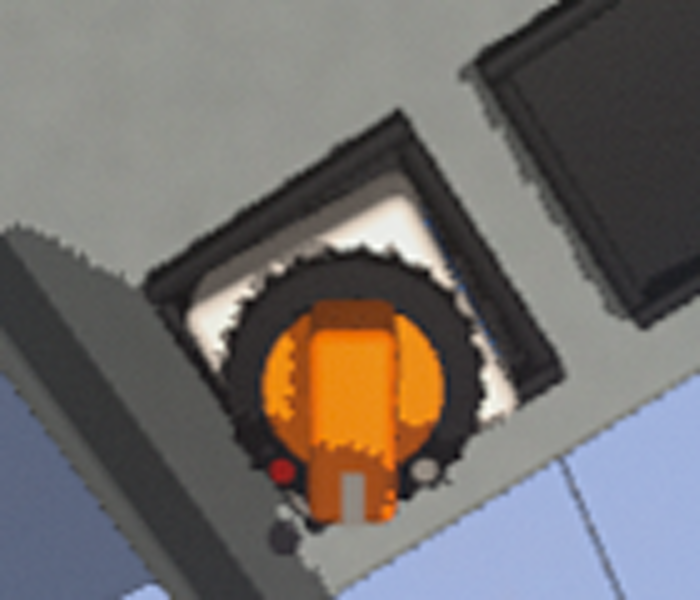

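The crop shows the stripe at (353,497), exactly between the white dot (425,470) and the red dot (282,470). It therefore covers the green dot, which is one click. On to the far vessel.

>>> servo_tool --motion "0 0 0 -0.171 0; 0 0 0 -0.171 0; 0 0 0 -0.171 0; 0 0 0 -0.171 0; 0 0 0 -0.171 0"

```text
time: 23.15
eef_pos: [0.5046, 0.2492, 0.2546]
tcp_rot: [-3.141, 0.003, 0.435]
force: [-0.5, -0.3, 0.2]
grip_width: 1.001
grasp_force: 0.0
```

>>> servo_tool --motion "0 0 0 -0.171 0; 0 0 0 -0.171 0; 0 0 0 -0.171 0; 0 0 0 -0.171 0; 0 0 0 -0.171 0"

```text
time: 23.78
eef_pos: [0.5046, 0.2492, 0.2546]
tcp_rot: [-3.139, 0.002, 1.29]
force: [0.1, -0.5, 0.1]
grip_width: 1.001
grasp_force: 0.0
```

>>> servo_tool --motion "0 0 0 -0.171 0; 0 0 0 -0.171 0; 0 0 0 -0.171 0; 0 0 0 -0.171 0; 0 0 0 -0.171 0"

```text
time: 24.4
eef_pos: [0.5046, 0.2492, 0.2546]
tcp_rot: [-3.138, -0.001, 2.145]
force: [0.3, -0.1, 0.4]
grip_width: 0.999
grasp_force: 0.0
```

>>> servo_tool --motion "0 0 0 -0.171 0; -0.0302 -0.0307 0 0 0; -0.0302 -0.0307 0 0 0; -0.0302 -0.0307 0 0 0; -0.0302 -0.0307 0 0 0"

```text
time: 25.02
eef_pos: [0.4952, 0.0762, 0.2548]
tcp_rot: [-3.14, -0.002, 2.311]
force: [0.1, 0.2, 0.0]
grip_width: 1.001
grasp_force: 0.0
```

>>> servo_tool --motion "-0.0302 -0.0307 0 0 0; -0.0302 -0.0307 0 0 0; -0.0302 -0.0307 0 0 0; -0.0302 -0.0307 0 0 0; -0.0302 -0.0307 0 0 0"

```text
time: 25.65
eef_pos: [0.4837, -0.1386, 0.2548]
tcp_rot: [-3.141, -0.003, 2.311]
force: [-0.1, 0.6, 0.2]
grip_width: 0.998
grasp_force: 0.0
```

>>> servo_tool --motion "-0.0302 -0.0307 0 0 0; -0.0302 -0.0307 0 0 0; -0.0302 -0.0307 0 0 0; -0.0302 -0.0307 0 0 0; -0.0302 -0.0307 0 0 0"

```text
time: 26.28
eef_pos: [0.4724, -0.3534, 0.2546]
tcp_rot: [3.141, -0.003, 2.311]
force: [0.8, 0.2, -0.4]
grip_width: 1.0
grasp_force: 0.0
```

>>> servo_tool --motion "-0.0302 -0.0307 0 0 0; 0 0 0 0 0; 0 0 0 0 0"

```text
time: 26.65
eef_pos: [0.4705, -0.3947, 0.2551]
tcp_rot: [3.141, -0.003, 2.311]
force: [0.4, 0.4, -0.4]
grip_width: 1.001
grasp_force: 0.0
```

```bash
python3 s.py; python3 - <<'E'
from h import *
c=cam("wrist");np.save("w8.npy",c);save(c,"w8");t=cam("top");np.save("t8.npy",t)
for n,cc in(("w",c),("t",t)):
    X=cloud(cc)
    for b in blobs(orange(cc["frame"])&(X[...,2]>.08)&(X[...,2]<.106),6): 
        P=X[b[2]]; print(n,b[0].round(1),b[1][4],P.mean(0).round(4),np.median(P[:,2]).round(4))
p,w,b=vessel(c,(.476,-.396)); go(*p,.15,w)
E
```

```text
26.65 pos [ 0.4705 -0.3947  0.2551] rot [ 3.141e+00 -3.000e-03  2.311e+00] F [ 0.4  0.4 -0.4] T [ 0.042 -0.031  0.031] eff6 -0.003 j6 -1.635 grip 1.001 0.0
w [283.8   2.4] 102 [ 0.3778 -0.2817  0.0886] 0.0889
w [277.2 183.4] 583 [ 0.4747 -0.3952  0.089 ] 0.0891
t [207.3 212.4] 36 [0.505  0.249  0.1011] 0.1014
t [371.4 250.3] 20 [ 0.3738 -0.2637  0.0892] 0.0888
wing ctr [ 0.476  -0.3963] size 15.6 36.2 yaw(stripe end) -0.837 stripe 49 depth top 0.0892
body ctr [ 0.4759 -0.3966] size 52.1 52.1 yaw mod 90 -0.305
t 26.75 pos [ 0.4709 -0.3943  0.256 ] rot [ 3.141e+00 -1.000e-03  2.312e+00] j6 -1.63 F [ 0.1  0.2 -1.2] grip 1.002 0.0
  shift [-0.005   0.0024  0.106 ] twist 0.0069 | rows shift 3 twist 1
```

View pics/w8.png

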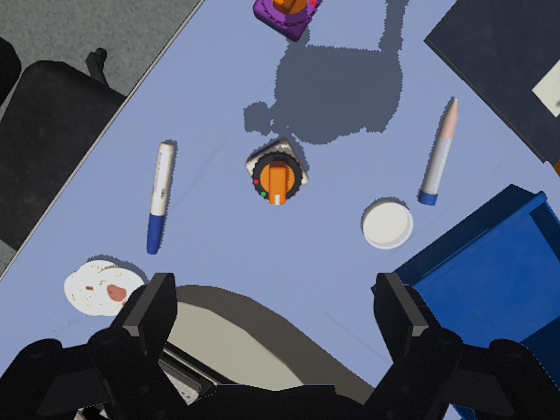

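The far vessel is at (277,180), standing upright with its stripe at (277,197). The pen, tube and tin are at least 80 px away, clear of the fingers.

>>> servo_tool --motion "-0.005 0.0024 0.03 0 0; 0 0 0.04 0 0; 0 0 0.04 0 0; 0 0 0.04 0 0; 0 0 0.03 0 0"

```text
time: 27.38
eef_pos: [0.4758, -0.3958, 0.0748]
tcp_rot: [3.141, -0.002, 2.312]
force: [0.8, 1.2, -0.1]
grip_width: 0.999
grasp_force: 0.0
```

>>> servo_tool --motion "0 0 0.010 0 0; 0 0 0 0 0; 0 0 0 0 1; 0 0 0 0 1; 0 0 0 0 1" --force 70

```text
time: 28.0
eef_pos: [0.4763, -0.3981, 0.0674]
tcp_rot: [-3.142, 0.001, 2.311]
force: [-0.5, 0.0, 0.4]
grip_width: 0.378
grasp_force: 0.0
```

>>> servo_tool --motion "0 0 0 0 1; 0 0 0 0 1; 0 0 0 0 1; 0 0 0 0 1"

```text
time: 28.5
eef_pos: [0.4761, -0.398, 0.0672]
tcp_rot: [-3.141, 0.001, 2.311]
force: [-1.5, 0.6, 4.4]
grip_width: 0.17
grasp_force: 68.7
```

>>> servo_tool --motion "0 0 -0.01 0 1; 0 0 -0.02 0 1; 0 0 -0.03 0 1; 0 0 -0.03 0 1; 0 0 0 0 1"

```text
time: 29.12
eef_pos: [0.4776, -0.3995, 0.1605]
tcp_rot: [-3.141, 0.007, 2.311]
force: [0.1, -0.4, -3.4]
grip_width: 0.172
grasp_force: 68.4
```

```bash
python3 - <<'E'
from h import *
go(.5315,.0815,.156,2.311+.461)
go(.5315,.0815,.156)
E
```

```text
t 29.12 pos [ 0.4776 -0.3995  0.1605] rot [-3.141  0.007  2.311] j6 -1.63 F [ 0.1 -0.4 -3.4] grip 0.172 68.4
  shift [0.3188 0.3642 0.0021] twist -0.4611 | rows shift 11 twist 3
t 29.12 pos [ 0.4776 -0.3995  0.1605] rot [-3.141  0.007  2.311] j6 -1.63 F [ 0.1 -0.4 -3.4] grip 0.172 68.4
  shift [0.3188 0.3642 0.0021] twist 0 | rows shift 11 twist 0
```

>>> servo_tool --motion "0.015 0.0171 0 0 1; 0.029 0.0331 0 0 1; 0.029 0.0331 0 0 1; 0.029 0.0331 0 0 1; 0.029 0.0331 0 0 1"

```text
time: 29.75
eef_pos: [0.4972, -0.1982, 0.1551]
tcp_rot: [-3.141, -0.002, 2.311]
force: [1.5, 0.5, -3.7]
grip_width: 0.167
grasp_force: 68.6
```

>>> servo_tool --motion "0.029 0.0331 0 0 1; 0.029 0.0331 0 0 1; 0.029 0.0331 0 0 1; 0.029 0.0331 0 0 1; 0.029 0.0331 0 0 1"

```text
time: 30.38
eef_pos: [0.5215, 0.0202, 0.1552]
tcp_rot: [-3.14, -0.002, 2.311]
force: [0.6, -0.4, -3.4]
grip_width: 0.169
grasp_force: 68.5
```

>>> servo_tool --motion "0.029 0.0331 0 0 1; 0.0138 0.0161 0 -0.115 1; 0 0 0 -0.115 1; 0 0 0 -0.115 1; 0 0 0 -0.116 1"

```text
time: 31.0
eef_pos: [0.5289, 0.0835, 0.155]
tcp_rot: [-3.141, -0.003, 2.776]
force: [0.5, -0.1, -3.0]
grip_width: 0.175
grasp_force: 68.7
```

>>> servo_tool --motion "0 0 0 0 1; 0 0 0 0 1; 0 0 0 0 1"

```text
time: 31.38
eef_pos: [0.5298, 0.0833, 0.1563]
tcp_rot: [-3.142, -0.0, 2.771]
force: [0.4, 0.3, -3.4]
grip_width: 0.171
grasp_force: 68.7
```

```bash
python3 s.py; python3 - <<'E'
from h import *
c=cam("wrist");save(c,"w9");np.save("w9.npy",c)
f=c["frame"];X=cloud(c);g=cv2.cvtColor(f,cv2.COLOR_RGB2GRAY)
yaw=.156;ex=np.array([np.cos(yaw),np.sin(yaw)]);ey=np.array([-ex[1],ex[0]]);O=np.array([.5642,.1717])
m=(X[...,2]>.088)&(X[...,2]<.136)&(np.hypot(X[...,0]-.5315,X[...,1]-.0815)<.045)&(g>80)
r=cv2.minAreaRect((X[m][:,:2]*1000).astype(np.float32));print(m.sum(),r)
b=np.array(r[0])/1e3-O;print("body in station",b@ex,b@ey)
q=X[...,:2]-O;sx=q@ex;sy=q@ey
m=(X[...,2]>.0255)&(X[...,2]<.031)
for k,y0 in((1,.085),(2,0),(3,-.085)):
    a=m&(abs(sy-y0)<.024)&(sx>-.1)&(sx<.01); b=m&(abs(sx+.046)<.024)&(abs(sy-y0)<.042)
    print(k,"x",np.histogram(sx[a],bins=np.arange(-.086,-.003,.002))[0],"y",np.histogram(sy[b]-y0,bins=np.arange(-.042,.043,.002))[0])
E
```

```text
31.38 pos [0.5298 0.0833 0.1563] rot [-3.142 -0.     2.771] F [ 0.4  0.3 -3.4] T [ 0.038 -0.003  0.031] eff6 0.012 j6 -1.269 grip 0.171 68.7
2889 ((528.9385375976562, 84.20236206054688), (51.50625228881836, 51.76602554321289), 8.954679489135742)
body in station -0.04842760629863254 -0.08095662001294379
1 x [  0   0   0  57 200 173 122   4   0   0   0   0   0   0   0   0   0   0
   0   0   0   0   0   0   0   0   0   0   0   0   0   0   0   0   9  26
  47  11   0   0   0] y [  0   0   0   0 162 166 137   3 129   0   0   0   0   0   0   0   0   0
   0   0   0   0   0   0   0   0   0   0   0   0   0   0   0   0   0   0
   0   1   0   0   0   0]
2 x [  0   0   0  72 175 170  25   0   0   0   0   0   0   0   0   0   0   0
   0   0   0   0   0   0   0   0   0   0   0   0   0   0   0   0 108 163
 114   3   0   0   0] y [  0   0   0   0  91 153 132   0   0   0   0   0   0   0   0   0   0   0
   0   0   0   0   0   0   0   0   0   0   0   0   0   0   0   0   0 141
 165 129   2   0   0   0]
3 x [  0   0   0  90 160 138   9   0   0   0   0   0   0   0   0   0   0   0
   0   0   0   0   0   0   0   0   0   0   0   0   0   0   0   0   0   0
   0   0   0   0   0] y [  0   0   0   0   6  28  29  17   0   0   0   0   0   0   0   0   0   0
   0   0   0   0   0   0   0   0   0   0   0   0   0   0   0   0   0  43
 140 153  32   0   0   0]
```

View pics/w9.png

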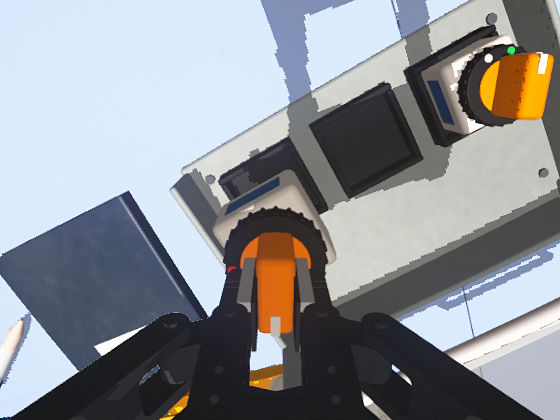

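The view shows the vessel over nest 3, still a few mm off to the upper right of the pocket at (275,175), while vessel 1 sits in its nest at (490,85). I'll correct by the measured offset and lower.

>>> servo_tool --motion "-0.0034 -0.0015 0.01 0 1; 0 0 0.02 0 1; 0 0 0.02 0 1; 0 0 0.006 0 1; 0 0 0 0 1"

```text
time: 32.05
eef_pos: [0.5324, 0.0806, 0.1002]
tcp_rot: [-3.141, -0.001, 2.772]
force: [0.7, 0.0, -3.8]
grip_width: 0.167
grasp_force: 68.7
```

>>> servo_tool --motion "0 0 0.004 0 1; 0 0 0.004 0 1; 0 0 0.004 0 1; 0 0 0.004 0 1; 0 0 0 0 1"

```text
time: 32.67
eef_pos: [0.5322, 0.0807, 0.0841]
tcp_rot: [-3.141, -0.001, 2.772]
force: [0.3, 0.5, -3.6]
grip_width: 0.172
grasp_force: 68.7
```

```bash
python3 s.py
```

```text
32.67 pos [0.5322 0.0807 0.0841] rot [-3.141e+00 -1.000e-03  2.772e+00] F [ 0.3  0.5 -3.6] T [ 0.032 -0.021  0.047] eff6 0.0 j6 -1.275 grip 0.172 68.7
```

>>> servo_tool --motion "0 0 0.001 0 1; 0 0 0.001 0 1; 0 0 0.001 0 1; 0 0 0.001 0 1; 0 0 0 0 1"

```text
time: 33.3
eef_pos: [0.5325, 0.0807, 0.0805]
tcp_rot: [-3.142, -0.0, 2.772]
force: [-0.3, -0.2, -3.2]
grip_width: 0.171
grasp_force: 68.7
```

>>> servo_tool --motion "0 0 0.0005 0 1; 0 0 0 0 1"

```text
time: 33.55
eef_pos: [0.5327, 0.0807, 0.0803]
tcp_rot: [3.142, 0.0, 2.772]
force: [-1.2, -0.7, -1.7]
grip_width: 0.168
grasp_force: 68.9
```

```bash
python3 s.py
```

```text
33.55 pos [0.5327 0.0807 0.0803] rot [3.142 0.    2.772] F [-1.2 -0.7 -1.7] T [-0.029  0.123 -0.033] eff6 0.003 j6 -1.275 grip 0.168 68.9
```

Touching the floor at the expected height. I'll screw, reading torque as it goes.

>>> servo_tool --motion "0 0 0 0.08 1; 0 0 0 0.08 1; 0 0 0 0.08 1; 0 0 0 0.08 1; 0 0 0 0.08 1"

```text
time: 34.17
eef_pos: [0.5326, 0.0805, 0.0803]
tcp_rot: [-3.141, 0.0, 2.369]
force: [-1.2, -1.0, -1.7]
grip_width: 0.17
grasp_force: 69.0
```

```bash
python3 s.py
```

```text
34.17 pos [0.5326 0.0805 0.0803] rot [-3.141  0.     2.369] F [-1.2 -1.  -1.7] T [-0.172  0.161  0.014] eff6 -0.635 j6 -0.873 grip 0.17 69.0
```

>>> servo_tool --motion "0 0 0 0.08 1; 0 0 0 0.08 1; 0 0 0 0.08 1; 0 0 0 0.08 1; 0 0 0 0.08 1"

```text
time: 34.8
eef_pos: [0.5324, 0.0803, 0.0803]
tcp_rot: [-3.141, 0.0, 1.969]
force: [-2.1, -0.8, -1.1]
grip_width: 0.17
grasp_force: 69.1
```

```bash
python3 s.py
```

```text
34.8 pos [0.5324 0.0803 0.0803] rot [-3.141  0.     1.969] F [-2.1 -0.8 -1.1] T [-0.362  0.449  0.011] eff6 -0.634 j6 -0.473 grip 0.17 69.1
```

>>> servo_tool --motion "0 0 0 0.05 1; 0 0 0 0.05 1"

```text
time: 35.05
eef_pos: [0.5323, 0.0802, 0.0803]
tcp_rot: [-3.14, 0.001, 1.87]
force: [-1.8, -2.3, -0.3]
grip_width: 0.17
grasp_force: 69.2
```

```bash
python3 s.py
```

```text
35.05 pos [0.5323 0.0802 0.0803] rot [-3.14e+00  1.00e-03  1.87e+00] F [-1.8 -2.3 -0.3] T [-0.285  0.412 -0.012] eff6 -0.382 j6 -0.374 grip 0.17 69.2
```

>>> servo_tool --motion "0 0 0 0.05 1; 0 0 0 0.05 1"

```text
time: 35.3
eef_pos: [0.5322, 0.0802, 0.0803]
tcp_rot: [-3.14, 0.001, 1.771]
force: [-3.5, -1.3, -0.6]
grip_width: 0.167
grasp_force: 69.2
```

```bash
python3 s.py
```

```text
35.3 pos [0.5322 0.0802 0.0803] rot [-3.140e+00  1.000e-03  1.771e+00] F [-3.5 -1.3 -0.6] T [-0.312  0.572  0.108] eff6 -0.268 j6 -0.274 grip 0.167 69.2
```

>>> servo_tool --motion "0 0 0 0.05 1; 0 0 0 0.05 1"

```text
time: 35.55
eef_pos: [0.5321, 0.0802, 0.0803]
tcp_rot: [-3.14, 0.001, 1.671]
force: [-3.0, -1.6, -0.6]
grip_width: 0.169
grasp_force: 69.2
```

```bash
python3 s.py
```

```text
35.55 pos [0.5321 0.0802 0.0803] rot [-3.140e+00  1.000e-03  1.671e+00] F [-3.  -1.6 -0.6] T [-0.373  0.626  0.184] eff6 -0.284 j6 -0.174 grip 0.169 69.2
```

>>> servo_tool --motion "0 0 0 0.04 1; 0 0 0 0.04 1"

```text
time: 35.8
eef_pos: [0.5321, 0.0802, 0.0803]
tcp_rot: [-3.14, 0.001, 1.591]
force: [-3.1, -1.8, 0.2]
grip_width: 0.173
grasp_force: 69.1
```

```bash
python3 s.py
```

```text
35.8 pos [0.5321 0.0802 0.0803] rot [-3.140e+00  1.000e-03  1.591e+00] F [-3.1 -1.8  0.2] T [-0.308  0.663  0.127] eff6 -0.238 j6 -0.094 grip 0.173 69.1
```

>>> servo_tool --motion "0 0 0 0.04 1; 0 0 0 0.04 1"

```text
time: 36.05
eef_pos: [0.532, 0.0802, 0.0803]
tcp_rot: [-3.14, 0.001, 1.511]
force: [-3.3, -2.4, 1.1]
grip_width: 0.171
grasp_force: 69.2
```

```bash
python3 s.py
```

```text
36.05 pos [0.532  0.0802 0.0803] rot [-3.140e+00  1.000e-03  1.511e+00] F [-3.3 -2.4  1.1] T [-0.398  0.655  0.06 ] eff6 -0.273 j6 -0.014 grip 0.171 69.2
```

>>> servo_tool --motion "0 0 0 0.04 1; 0 0 0 0.04 1"

```text
time: 36.3
eef_pos: [0.532, 0.0802, 0.0804]
tcp_rot: [-3.14, 0.001, 1.431]
force: [-3.7, -1.7, 1.1]
grip_width: 0.171
grasp_force: 69.2
```

```bash
python3 s.py
```

```text
36.3 pos [0.532  0.0802 0.0804] rot [-3.140e+00  1.000e-03  1.431e+00] F [-3.7 -1.7  1.1] T [-0.388  0.608  0.054] eff6 -0.308 j6 0.066 grip 0.171 69.2
```

>>> servo_tool --motion "0 0 0 0.04 1; 0 0 0 0.04 1"

```text
time: 36.55
eef_pos: [0.5325, 0.0801, 0.0804]
tcp_rot: [-3.142, 0.001, 1.351]
force: [0.3, -1.0, -3.6]
grip_width: 0.169
grasp_force: 68.7
```

```bash
python3 s.py
```

```text
36.55 pos [0.5325 0.0801 0.0804] rot [-3.142e+00  1.000e-03  1.351e+00] F [ 0.3 -1.  -3.6] T [-0.074  0.017 -0.003] eff6 -0.35 j6 0.146 grip 0.169 68.7
```

The snap shows in the force jump at yaw 1.43→1.35. I'll ease part-way to the notch, release and look.

>>> servo_tool --motion "0 0 0 0.05 1; 0 0 0 0.05 1; 0 0 0 0.05 1; 0 0 0 0.05 1; 0 0 0 0 1"

```text
time: 37.17
eef_pos: [0.5327, 0.0808, 0.0803]
tcp_rot: [3.141, -0.0, 1.152]
force: [-0.1, 0.5, -1.9]
grip_width: 0.169
grasp_force: 69.0
```

>>> servo_tool --motion "0 0 0 0 0.8; 0 0 0 0 0.5; 0 0 0 0 0.5; 0 0 0 0 0.5; 0 0 0 0 0.5"

```text
time: 37.8
eef_pos: [0.5327, 0.0806, 0.0801]
tcp_rot: [3.142, -0.0, 1.152]
force: [-0.0, -0.4, 0.2]
grip_width: 0.501
grasp_force: 0.0
```

>>> servo_tool --motion "0 0 -0.03 0 0.5; 0 0 -0.04 0 0.5; 0 0 -0.04 0 0; 0 0 -0.04 0 0; 0 0 -0.03 0 0"

```text
time: 38.42
eef_pos: [0.533, 0.0806, 0.2622]
tcp_rot: [3.14, -0.001, 1.152]
force: [1.0, -0.4, -0.0]
grip_width: 0.998
grasp_force: 0.0
```

>>> servo_tool --motion "0 0 0 0 0; 0 0 0 0 0"

```text
time: 38.67
eef_pos: [0.532, 0.0807, 0.2589]
tcp_rot: [-3.14, 0.001, 1.152]
force: [0.3, -0.6, -1.3]
grip_width: 0.999
grasp_force: 0.0
```

```bash
python3 s.py; python3 - <<'E'
from h import *
c=cam("wrist");np.save("w10.npy",c)
f=c["frame"]; X=cloud(c)
for xy in((.532,.0805),(.506,.2495)):
    w=(np.hypot(X[...,0]-xy[0],X[...,1]-xy[1])<.03)&(X[...,2]>.095); print("wing top z",np.percentile(X[w][:,2],[50,90]).round(4),w.sum())
cv2.imwrite("pics/w10c.png",cv2.resize(f[60:260,190:460],None,fx=2.9,fy=2.9,interpolation=cv2.INTER_CUBIC)[:,:,::-1])
E
```

```text
38.67 pos [0.532  0.0807 0.2589] rot [-3.140e+00  1.000e-03  1.152e+00] F [ 0.3 -0.6 -1.3] T [-0.003 -0.044  0.004] eff6 -0.0 j6 0.345 grip 0.999 0.0
wing top z [0.3394 0.3454] 7087
wing top z [0.102  0.1031] 897
```

View pics/w10c.png

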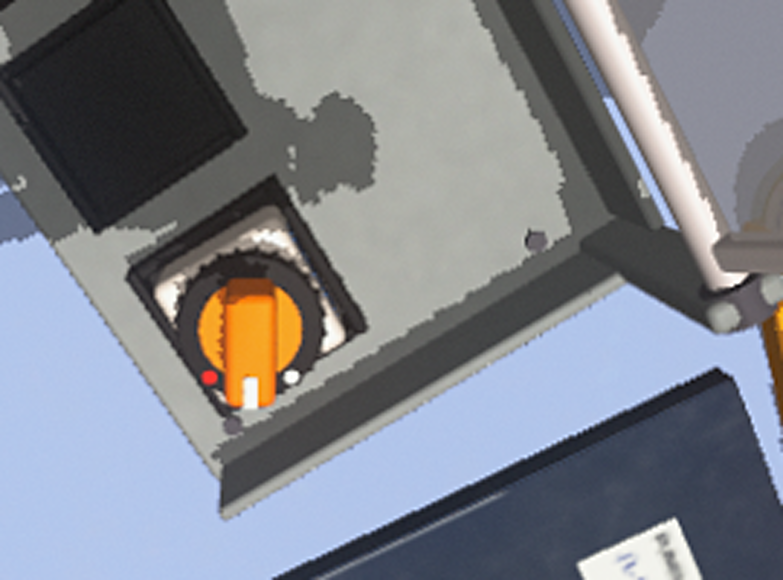

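The crop shows nest 3's wing with its stripe at (250,393), midway between red (210,377) and white (292,377). It covers the green dot, so it has clicked once. I'll check the seating height from the top camera and return to the guard bar.

>>> servo_tool --motion "0 0 -0.025 -0.144 0.4; 0 0 -0.025 -0.144 0.6; 0 0 -0.025 -0.144 0.6; 0 0 -0.03 -0.143 0.6; 0 0 0 0 0.6"

```text
time: 39.35
eef_pos: [0.5333, 0.0806, 0.3662]
tcp_rot: [3.139, 0.001, 1.726]
force: [-0.4, -0.1, -0.2]
grip_width: 0.399
grasp_force: 0.0
```

```bash
python3 - <<'E'
from h import *
go(.7085,.194,.365,1.727,half=False)
t=cam("top");np.save("t11.npy",t);X=cloud(t)
for b in blobs(red(t["frame"]),30):
    P=X[b[2]]
    if .6<P[:,0].mean()<.8 and .1<P[:,1].mean()<.3: print("bar",b[0],P.min(0).round(3),P.max(0).round(3),np.median(P,0).round(3))
for b in blobs(orange(t["frame"])&(X[...,2]>.08)&(X[...,2]<.11),6): print(b[0],X[b[2]].mean(0).round(4))
s=cam("scene");X=cloud(s)
for b in blobs(orange(s["frame"])&(X[...,2]>.08)&(X[...,2]<.11),6): print("s",b[0],X[b[2]].mean(0).round(4))
E
```

```text
t 39.35 pos [0.5333 0.0806 0.3662] rot [3.139e+00 1.000e-03 1.726e+00] j6 -0.23 F [-0.4 -0.1 -0.2] grip 0.399 0.0
  shift [0.0849 0.1907 0.0016] twist -0.0008 | rows shift 5 twist 1
bar [215.43396226 129.42138365] [0.311 0.031 0.274] [0.718 0.252 1.544] [0.706 0.194 0.319]
[207.27272727 212.45454545] [0.5046 0.249  0.1014]
[370.25 249.75] [ 0.3756 -0.26    0.0889]
[372.25       252.83333333] [ 0.3658 -0.2657  0.0895]
s [274.95652174 207.26086957] [0.5273 0.0811 0.098 ]
s [357.77777778 252.55555556] [ 0.3655 -0.272   0.0872]
```

>>> servo_tool --motion "0.0169 0.038 0 0 0.6; 0.0169 0.038 0 0 0.6; 0.0169 0.038 0 0 0.6; 0.0169 0.038 0 0 0.6; 0.0169 0.038 0 0 0.6"

```text
time: 40.08
eef_pos: [0.7076, 0.1943, 0.3621]
tcp_rot: [-3.137, -0.0, 1.725]
force: [-0.0, -0.3, 0.6]
grip_width: 0.397
grasp_force: 0.0
```

>>> servo_tool --motion "0 0 0 0 0.6; 0 0 0.03 0 0.6; 0 0 0.025 0 0.6; 0 0 0.0095 0 0.6; 0 0 0 0 0.6"

```text
time: 40.7
eef_pos: [0.7064, 0.1933, 0.2999]
tcp_rot: [-3.14, -0.0, 1.726]
force: [-0.2, -0.4, 1.0]
grip_width: 0.399
grasp_force: 0.0
```

>>> servo_tool --motion "0 0 0 0 1; 0 0 0 0 1; 0 0 0 0 1; 0 0 0 0 1; 0 0 0 0 1" --force 40

```text
time: 41.32
eef_pos: [0.7078, 0.1937, 0.3025]
tcp_rot: [3.138, 0.0, 1.727]
force: [0.0, -0.6, 5.8]
grip_width: 0.098
grasp_force: 39.3
```

```bash
python3 s.py
```

```text
41.33 pos [0.7078 0.1937 0.3025] rot [3.138 0.    1.727] F [ 0.  -0.6  5.8] T [-0.027  0.038 -0.07 ] eff6 -0.033 j6 -0.053 grip 0.098 39.3
```

Gripped. I'll swing the guard back down along the reverse arc.

>>> servo_tool --motion "0 -0.0148 -0.0040 0 1; 0 -0.0151 -0.0029 0 1; 0 -0.0152 -0.0017 0 1; 0 -0.0153 -0.0006 0 1; 0 -0.0153 0.0006 0 1"

```text
time: 41.95
eef_pos: [0.6334, 0.1821, 0.311]
tcp_rot: [3.136, -0.0, 1.727]
force: [3.7, 0.4, 3.1]
grip_width: 0.099
grasp_force: 41.0
```

>>> servo_tool --motion "0 -0.0152 0.0017 0 1; 0 -0.0151 0.0029 0 1; 0 -0.0148 0.0040 0 1; 0 -0.0145 0.0051 0 1; 0 -0.0141 0.0061 0 1"

```text
time: 42.58
eef_pos: [0.5601, 0.1707, 0.2903]
tcp_rot: [3.138, -0.0, 1.727]
force: [2.1, 1.7, 0.9]
grip_width: 0.099
grasp_force: 41.9
```

>>> servo_tool --motion "0 -0.0136 0.0072 0 1; 0 -0.0130 0.0082 0 1; 0 -0.0123 0.0091 0 1; 0 -0.0116 0.0100 0 1; 0 -0.0108 0.0108 0 1"

```text
time: 43.2
eef_pos: [0.4998, 0.1613, 0.2445]
tcp_rot: [3.138, -0.001, 1.727]
force: [4.5, 3.7, -1.1]
grip_width: 0.097
grasp_force: 43.0
```

>>> servo_tool --motion "0 -0.0100 0.0116 0 1; 0 -0.0091 0.0123 0 1; 0 -0.0082 0.0130 0 1; 0 -0.0072 0.0136 0 1; 0 -0.0061 0.0141 0 1"

```text
time: 43.82
eef_pos: [0.4587, 0.1549, 0.1788]
tcp_rot: [3.141, -0.001, 1.727]
force: [1.4, 2.7, 1.3]
grip_width: 0.1
grasp_force: 43.3
```

>>> servo_tool --motion "0 -0.0051 0.0145 0 1; 0 -0.0040 0.0148 0 1; 0 -0.0029 0.0151 0 1; 0 -0.0017 0.0152 0 1; 0 -0.0006 0.0140 0 1"

```text
time: 44.45
eef_pos: [0.4447, 0.1524, 0.1049]
tcp_rot: [-3.141, -0.0, 1.727]
force: [2.5, 5.2, 2.3]
grip_width: 0.097
grasp_force: 43.0
```

```bash
python3 s.py
```

```text
44.45 pos [0.4447 0.1524 0.1049] rot [-3.141 -0.     1.727] F [2.5 5.2 2.3] T [ 0.774 -0.6   -0.041] eff6 -0.062 j6 -0.084 grip 0.097 43.0
```

>>> servo_tool --motion "0 0 0.001 0 1; 0 0 0.001 0 1; 0 0 0.001 0 1; 0 0 0 0 1"

```text
time: 44.95
eef_pos: [0.4448, 0.1524, 0.1039]
tcp_rot: [-3.141, 0.0, 1.727]
force: [-4.2, 3.0, 13.4]
grip_width: 0.095
grasp_force: 44.1
```

>>> servo_tool --motion "0 0 0.001 0 1; 0 0 0.001 0 1; 0 0 0 0 1"

```text
time: 45.32
eef_pos: [0.4447, 0.1524, 0.1034]
tcp_rot: [-3.14, 0.0, 1.727]
force: [-10.7, 3.3, 25.3]
grip_width: 0.095
grasp_force: 45.7
```

The guard is hard on its stop. I'll ease off, release, retreat and check.

>>> servo_tool --motion "0 0 -0.002 0 1; 0 0 0 0 0.6; 0 0 0 0 0.6; 0 0 0 0 0.6; 0 0 0 0 0.6"

```text
time: 45.95
eef_pos: [0.4446, 0.1522, 0.1026]
tcp_rot: [-3.141, 0.0, 1.727]
force: [-0.1, 0.9, 0.3]
grip_width: 0.398
grasp_force: 0.0
```

>>> servo_tool --motion "0 0 -0.03 0 0.6; 0 0 -0.04 0 0.6; 0 0 -0.04 0 0.6; 0 0 -0.04 0 0.6; 0 0 0 0 0.6"

```text
time: 46.58
eef_pos: [0.4469, 0.1525, 0.2566]
tcp_rot: [3.134, 0.001, 1.727]
force: [0.1, -0.3, 0.3]
grip_width: 0.405
grasp_force: 0.0
```

>>> servo_tool --motion "-0.04 -0.02 0 0 0.6; -0.04 -0.02 0 0 0.6; -0.04 -0.02 0 0 0.6; -0.04 -0.02 0 0 0.6; -0.04 0 0 0 0.6"

```text
time: 47.2
eef_pos: [0.3955, -0.0586, 0.2516]
tcp_rot: [-3.14, -0.001, 1.726]
force: [1.3, 0.5, -0.5]
grip_width: 0.399
grasp_force: 0.0
```

>>> servo_tool --motion "-0.04 0 0 0 0.6; -0.04 0 0 0 0.6; 0 0 0 0 0.6; 0 0 0 0 0.6"

```text
time: 47.7
eef_pos: [0.4087, -0.1359, 0.2518]
tcp_rot: [-3.14, -0.002, 1.727]
force: [0.2, -0.1, -0.1]
grip_width: 0.4
grasp_force: 0.0
```

```bash
python3 s.py; python3 - <<'E'
from h import *
t0=np.load("top0.npy",allow_pickle=True).item();t=cam("top");save(t,"t12");
for n,c in(("before",t0),("now",t)):
    X=cloud(c)
    for b in blobs(red(c["frame"]),60):
        P=X[b[2]]
        if .4<np.median(P[:,0])<.6 and .05<np.median(P[:,1])<.3: print(n,b[0],b[1][4],np.median(P,0).round(4))
a,b=t0["frame"][140:270,130:520],t["frame"][140:270,130:520]
cv2.imwrite("pics/fin.png",cv2.resize(np.vstack([a,b]),None,fx=2,fy=2,interpolation=cv2.INTER_CUBIC)[:,:,::-1])
E
```

```text
47.7 pos [ 0.4087 -0.1359  0.2518] rot [-3.140e+00 -2.000e-03  1.727e+00] F [ 0.2 -0.1 -0.1] T [ 0.017 -0.013 -0.04 ] eff6 -0.005 j6 -0.759 grip 0.4 0.0
before [236.79754601 227.67484663] 163 [0.4478 0.1537 0.1243]
now [236.79754601 227.67484663] 163 [0.4477 0.1544 0.1247]
```

View pics/fin.png

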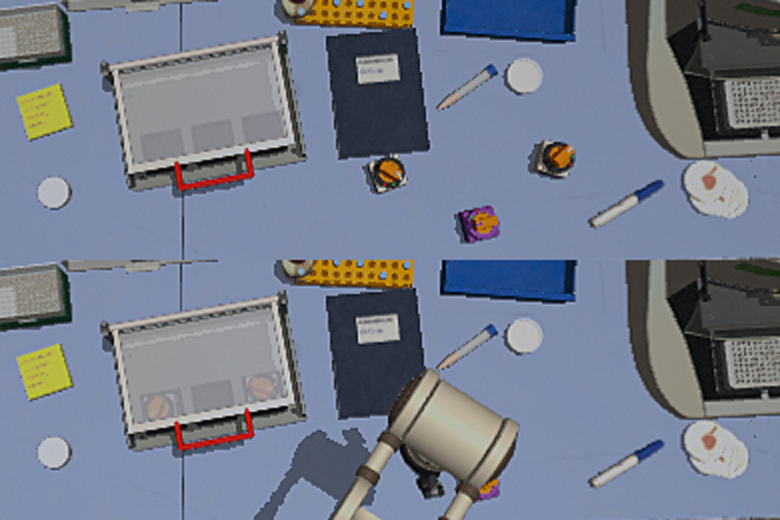

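The picture, before above and now below, shows the bar back at exactly its starting pixel (238,433). The two capped vessels stand under the shut guard at (158,407) and (262,387), and the tube, tin, pad, dish and purple decoy have not moved.

```bash
python3 -c "
from workcell import manip
print(manip.hand_in())"
```

```text
the job is handed in; nothing more can be done
None
```

I handed the job in at about 48 s: the two vessels present stand in nests 1 and 3, each cap is tightened to its first click, the guard is shut, and nothing else looks moved in the top view.

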